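# Gather the collars into the tote's yellow corner

### The arm

A 6-joint arm with a two-finger parallel gripper is mounted at the origin on a cart in front of the work surface, level with it; the furniture and walls round the work are solid. World frame = base frame: x ahead of the robot, y to its left, z up, the work surface at z = 0. Lengths are in m, angles in rad, forces in N, time in s.
With the tool pointing down it reaches from about 0.375 to 0.9 m from the base axis. Payload 3.1 kg.
Tool frame: the origin (TCP) lies at the centre of the arm's flange, where the gripper is bolted on; the fingertips stand 173 mm ahead of it and the grasp point (between the pads) lies 155 mm ahead of it (tip_extent is the distance from the TCP to the fingertips, in m); z points along the fingers, y is the direction in which the jaws open and shut (so a half turn about z gives the same grasp; the last joint's range is limited). The gripper opens to 85 mm and grips with 20 to 120 N. Pads are 22 mm wide; open, the fingers measure 114 mm over their backs; the gripper's body (76 mm by 85 mm) begins 54 mm behind the grasp point. The pads swing forward as they close: fully open they stand 13 mm farther back than shut.
Start: joints at [1.004, 0.527, 1.433, -0, 1.181, -0.178], TCP at [0.237, 0.578, 0.405] pointing down, gripper open.
Joint ranges: [-3.08, 3.08], [-0.75, 2.2], [0.22, 2.44], [-1.43, 4.57], [0, 2.65], [-2.85, 2.85]. Speed limits (rad/s): [2.79, 2.79, 3.14, 3.14, 3.14, 3.14].

### API

Orientations are given as a unit quaternion [x, y, z, w].
In Python, from station import sense, snapshot, sign_off, tip_extent gives the robot as it stands. The module is installed in compiled form; this text tells all that it offers.
- The arm moves only by the tool servo_tool, never from a script. Its argument "rows" is a list of rows, each a list of 3 entries, a list of its own where there are three numbers: the shift along the tool's x, y, z in mm, then the turn about the tool's z in degrees, then the opening, from -1 (shut) to 1 (fully open), so that 0 is half open. A call has 1 to 8 rows; each row is the pose to reach, as a shift and turn from the pose measured when the call began, along the tool's axes at that moment; what a row does not reach only later rows make up. A row lasts 1/10 s, in which the tool goes at most 50 mm and 8.59 degrees, less where a joint would pass 70% of its speed; a pose out of reach is approached as far as the arm can. A call with a gripper value outside its range is refused whole. The fingers move at their own pace and stop on an object; "force" is the grip in N (left out, the last holds). Time passes only in rows, so rows that repeat a pose let the fingers close. It gives the time, the measured TCP pose, the force and the opening at its end, in the units of the state.
- sense(): the state, without advancing time (a new reading comes with each control period).
- snapshot(name): name is "scene" or "top" or "wrist"; returns a dict with "image" (420x560x3 uint8, blue, green, red), "z_map" (420x560 float32, m along the optical axis (not along the pixel's ray), 0 where there is no reading), "vertical_fov" (degrees; the focal length in pixels is half the picture's height over the tangent of half this angle, whatever the lens; pixels are square), "cx", "cy" (the principal point, pixels), "cam_to_world" (4x4, takes a point from camera to world coordinates). Camera axes: x right, y down, z forward; pixel columns grow to the right and rows downward; lengths in m; the calibration is good to about 2 mm. A picture is of the moment at which its call begins.
- sign_off(): hands the job in, once; it reports no verdict.
The state is a dict: "t": time; "q": joint angles; "qd": joint speeds; "tau": joint torques, N m; "tcp_pos": TCP position; "tool_rot": TCP orientation; "force": force on the tool from outside, world axes, zero at the start; "ft_torque": the same for the moment, N m; "finger_gap": opening from 0.0 (shut) to 1.0 (fully open).
Only numpy, scipy, OpenCV 4.12 (cv2) and the standard library are available. Lean on these libraries where they do the work, as an engineer would, in place of code of your own. Each camera call takes 0.05 s, during which the arm holds its last target. There are 200 camera calls.

### The job

Pull the drawer of the small benchtop cabinet fully open, take the blue parts tote out by its black handle and lift all of it above the cabinet's top, then tip it about 35 degrees with the yellow corner lowest, so that the four brass collars inside all slide together into that corner. Finish still holding the tote up and tilted like that, touching nothing but the gripper; leave the jar, the spool and the file where they are.

Things in the scene. Friction and masses are not known exactly. Their poses are not given: they have to be found in the camera images.
- cab: Small benchtop cabinet, grey with one green drawer front, 200 deep (its x) x 170 wide (its y) x 110 high, on feet 14 high, so that its top is 124 above the worktop; does not move. Origin: centre of its underside, 14 above the worktop. It stands roughly side-on: its drawer front faces its own -x, and the drawer pulls out along its own -x, roughly to the robot's right (world -y).
- cab_drawer0 (a joint): Drawer travel in m: 0 shut, 0.145 fully open (a stop). It slides with light friction (1 to 2 N) and stays where it is left. Drawer walls reach 102 above the worktop (front panel 112), its floor lies 36 above the worktop; inside it is 155 long x 128 wide.
- cab_drawer0_handle (a point): Middle of the steel bar handle of the drawer: a round horizontal bar 11 thick, 85 long along the cabinet's y, its axis 35 out from the drawer front and 38 below the cabinet's top (the bar's two posts are near its ends). Moves with the drawer; axes as the cabinet's.
- tote: Blue open plastic parts tote standing in the drawer, 105 (its x) x 100 (its y, 108 over the handle's uprights) x 34 high, walls and floor 4 thick, 0.19 to 0.31 kg with its contents. Origin: centre of its underside; z up through the open top. Its yellow-marked corner is the one at its -x, +y, which in the drawer is the one nearest the drawer front on the robot's side. When the drawer is fully open the whole tote lies in front of the cabinet.
- tote_handle (a point): Middle of the tote's flat black carrying handle, fixed to it: a bar 12 thick (along the tote's x), 22 high, 108 long along the tote's y, running across the middle of the tote; this point is 59 above the tote's underside, the handle's top 70. Axes as the tote's. Take it across its 12 mm thickness.
- tote_corner (a point): The yellow corner, inside: where the two walls and the tote's floor meet (tote frame: -48.5, +46, +4). Moves with the tote.
- collar_1: Loose brass collar, 18 diameter, 9 high, 15 g, lying flat on the tote's floor, which is smooth: it begins to slide at about 10 degrees of tilt. Origin: centre of its underside.
- collar_2: As collar_1.
- collar_3: As collar_1.
- collar_4: As collar_1.
- bead_jar: Bystander: glass jar of beads with cork lid, 46 diameter, 64 high. Origin: centre of its underside.
- spool: Bystander: red thread spool, 38 diameter, 45 high. Origin: centre of its underside.
- file_a: Bystander: file with orange handle lying on the worktop, 185 x 13 x 13. Origin: centre of its underside.

How it is judged:
By the outcome, as a careful person would: the job done as asked, in the order asked, and still so for the second after the job is handed in, while the arm keeps its last pose, push and grip.
It also fails if it takes over 54 s, if anything falls off the work surface, if the arm or the gripper's body presses on something with over 40 N, if the wrist force passes 120 N, or if a joint passes its speed limit or range.

## Working session

There is one attempt and no reset: what is moved stays moved. The work goes in short steps, Python scripts to look and compute and a tool call to move; the robot and the scene stay as the last step left them, time stands still between calls to the robot, and variables do not carry over. Pictures are saved under pics/ and viewed, about 8 in all and at most 12, crops included, and the job is handed in when it is done.

Besides the shell and the picture viewer there is one more tool, called after "Request:" by a JSON object that holds its "method" and its "body", one argument or row to a line. servo_tool: Moves the arm, as the interface text tells. Its arguments: {"type":"object","properties":{"rows":{"type":"array"},"force":{"type":"number"}},"required":["rows"]}

```bash
mkdir -p pics; cat > h.py <<'E'
import numpy as np, cv2
from station import sense, snapshot, sign_off, tip_extent
from scipy.spatial.transform import Rotation as R
def f(s): return s["image"].shape[0]/2/np.tan(np.radians(s["vertical_fov"])/2)
def cloud(s):
    z=s["z_map"].astype(float); v,u=np.indices(z.shape)
    p=np.stack([(u-s["cx"])/f(s)*z,(v-s["cy"])/f(s)*z,z],-1)
    T=s["cam_to_world"]; p=p@T[:3,:3].T+T[:3,3]; p[z==0]=np.nan; return p
def ray(s,u,v,h):
    T=s["cam_to_world"]; d=T[:3,:3]@np.array([(u-s["cx"])/f(s),(v-s["cy"])/f(s),1]); o=T[:3,3]
    return o+d*(h-o[2])/d[2]
def proj(s,p):
    T=s["cam_to_world"]; c=T[:3,:3].T@(np.array(p)-T[:3,3]); return c[:2]/c[2]*f(s)+[s["cx"],s["cy"]]
def snap(n,name):
    s=snapshot(n); cv2.imwrite(f"pics/{name}.png",s["image"]); return s
E
python3 - <<'E'
from h import *
import pickle
S={n:snap(n,n+"0") for n in("scene","top","wrist")}
pickle.dump(S,open("s0.pkl","wb"))
cv2.imwrite("pics/both0.png",np.hstack([cv2.resize(S[n]["image"],(400,300)) for n in("scene","wrist")]))
for n in S: print(n,S[n]["cam_to_world"].round(3).tolist(),S[n]["vertical_fov"],S[n]["cx"],S[n]["cy"])
x=sense();print(x,tip_extent)
E
```

```text
scene [[0.566, -0.638, 0.522, -0.107], [-0.824, -0.435, 0.362, -0.48], [-0.004, -0.635, -0.772, 1.014], [0.0, 0.0, 0.0, 1.0]] 43.71463837124152 279.94753177908063 204.76394156373834
top [[-0.004, -0.991, 0.134, 0.377], [-1.0, 0.004, -0.0, -0.007], [-0.0, -0.134, -0.991, 1.177], [0.0, 0.0, 0.0, 1.0]] 49.22768675109849 281.7453648719653 208.29696406259802
wrist [[0.379, 0.893, 0.241, 0.176], [0.925, -0.366, -0.101, 0.604], [-0.002, 0.261, -0.965, 0.372], [0.0, 0.0, 0.0, 1.0]] 60.522008452987805 283.0475691087149 209.93037028993888
{'t': 0.15, 'q': array([ 1.00347342e+00,  5.28251002e-01,  1.43359807e+00,  2.28753133e-05,
        1.18140694e+00, -1.78475250e-01]), 'qd': array([-0.00101957, -0.00238366, -0.00253796,  0.00092293,  0.00015391,
        0.00242153]), 'tau': array([ 5.65423966e-05, -4.42740941e+01, -1.78275830e+01, -2.98853101e-04,
        5.58239510e-03,  1.22606469e-06]), 'tcp_pos': array([0.23676574, 0.57813726, 0.40396233]), 'tool_rot': array([ 1.93205452e-01,  9.81157970e-01, -7.70670741e-04, -3.12846477e-04]), 'force': array([-1.15697023, -0.29183322, -0.64441917]), 'ft_torque': array([ 0.01090819,  0.01339912, -0.00065739]), 'finger_gap': 1.0015219715621682} 0.1734
```

View pics/top0.png

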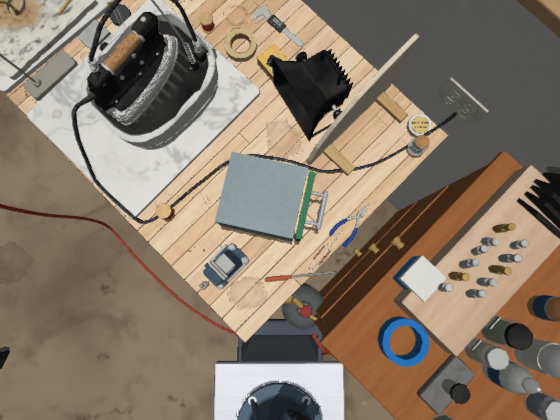

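View pics/scene0.png

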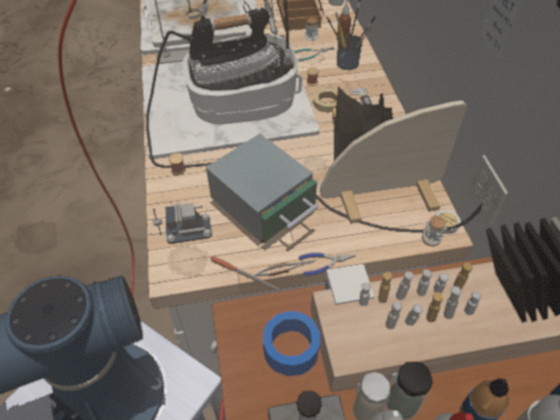

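The top view shows the cabinet top at about (262,195), the green front at (303,205), the handle bar at (321,210), the file at (300,276) and pliers at (347,230). The scene view shows the handle at (297,215).

```bash
python3 - <<'E'
from h import *
import pickle
S=pickle.load(open("s0.pkl","rb"))
s=S["top"];P=cloud(s);z=P[...,2]
m=((z>.112)&(z<.136)); m[:140]=0;m[250:]=0;m[:,:205]=0;m[:,320:]=0
m=m.astype(np.uint8); n,l,st,c=cv2.connectedComponentsWithStats(m); k=1+st[1:,4].argmax()
v,u=np.where(l==k); pts=np.array([ray(s,a,b,.124)[:2] for a,b in zip(u,v)]); 
print(st[k], "z",np.median(z[l==k])); r=cv2.minAreaRect((pts*1000).astype(np.float32)); print(r,cv2.boxPoints(r))
# handle region heights
for row in range(186,236,6): print(row,[(int(1000*z[row,q]) if z[row,q]==z[row,q] else -1) for q in range(296,336,2)])
for n,uv in (("top",(321,210)),):
    print(ray(s,321,210,.086),ray(s,325,192,.086),ray(s,314,229,.086))
# surrounding heights grid over x .3-.8, y -.5..0
for x in np.arange(.75,.2,-.05):
    print(round(x,2),[ int(1000*np.nanmax(np.r_[z[(abs(P[...,0]-x)<.02)&(abs(P[...,1]-y)<.02)],-1])) for y in np.arange(.2,-.45,-.05)])
i=s["image"][120:330,190:440];cv2.imwrite("pics/ct.png",cv2.resize(i,None,fx=3,fy=2.85,interpolation=cv2.INTER_CUBIC))
E
```

```text
[ 214  152   94   87 5733] z 0.1236852331984517
((551.3043212890625, 40.908348083496094), (184.91517639160156, 170.82241821289062), 77.28840637207031) [[447.64185  -30.488914]
 [614.27734  -68.07729 ]
 [654.9668   112.30561 ]
 [488.3313   149.89398 ]]
186 [121, 122, 125, -1, 102, 111, 111, 109, 112, 0, -6, 1, 3, 0, 0, -2, -6, -3, 1, -4]
192 [125, 121, 125, 122, 101, 110, 109, 112, 87, 88, 89, 0, 2, -5, 91, 91, 0, 0, 1, 0]
198 [122, 121, 123, 101, 108, 110, 108, -5, 0, -1, 0, 0, -4, 86, 88, 90, 0, 1, -4, -1]
204 [123, 126, 102, 108, 107, 115, 109, -2, -1, 1, 2, -2, 0, 94, 93, -3, 0, -3, 1, 1]
210 [124, 127, 98, 113, 110, 108, -2, 1, 3, -1, -1, -1, 89, 88, 0, -3, -2, 1, -4, -3]
216 [125, 101, 112, 110, 110, 2, -1, 1, 0, 0, -3, 88, 93, 89, -2, -4, -1, 0, 1, 8]
222 [100, 111, 108, 108, 107, 87, 87, 89, 90, 89, 5, 90, 89, -2, 0, 0, 2, 1, -1, -1]
228 [101, 112, 112, 112, 1, -3, -1, -2, 0, -3, 85, 92, 89, 0, 2, 0, 0, 0, 5, 13]
234 [111, 115, 109, 0, -1, 0, -1, -3, 0, 3, 0, -1, 0, -3, 3, -1, -2, 7, 8, -4]
[ 0.51916626 -0.10119716  0.086     ] [ 0.5629331  -0.11153061  0.086     ] [ 0.47349475 -0.0837768   0.086     ]
0.75 [156, 28, 17, 4, 5, 185, 174, 228, 240, 6, 24, 23, 494]
0.7 [28, 27, 6, 5, 4, 6, 181, 205, 5, 5, 13, 68, 5]
0.65 [22, 12, 130, 128, 126, 40, 130, 25, 23, 721, 732, 12, -1]
0.6 [14, 5, 128, 129, 128, 129, 116, 5, 6, 5, 5, 0, -885]
0.55 [5, 126, 129, 129, 131, 127, 95, 5, 10, 7, 0, -882, 132]
0.5 [7, 127, 129, 129, 128, 128, 94, 13, 13, 2, -888, 135, 135]
0.45 [7, 46, 18, 127, 129, 128, 13, 14, 13, -885, 133, 135, 203]
0.4 [50, 84, 81, 5, 6, 6, 15, 0, -882, 132, 209, 203, 270]
0.35 [98, 78, 45, 16, 17, 12, 10, -887, 133, 208, 209, 282, 269]
0.3 [2, 6, 6, 5, 7, 1, -375, 132, 134, 203, 208, 205, 210]
0.25 [-1000, 4, 4, 4, 0, -276, 133, 136, 182, 183, 202, 203, 204]
```

View pics/ct.png

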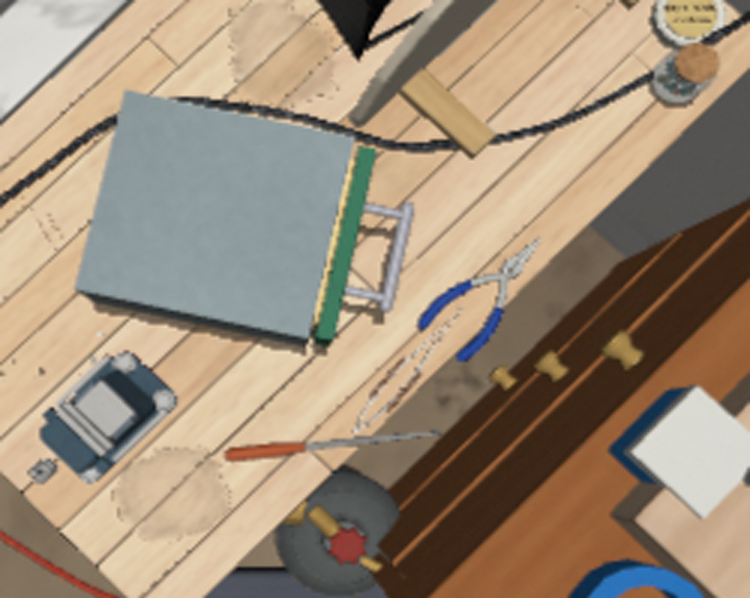

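The interface turns only about the tool's z, so tilting needs thought. I'll test in free space how the arm behaves at the edge of its reach, before touching anything.

Request:
{"method": "servo_tool", "body": {
  "rows": [
    [[0, 0, -50], 0, -0.4],
    [[0, 0, -100], 0, -0.4],
    [[0, 0, -150], 0, -0.4],
    [[0, 0, -200], 0, -0.4],
    [[0, 0, -250], 0, -0.4],
    [[0, 0, -300], 0, -0.4],
    [[0, 0, -350], 0, -0.4],
    [[0, 0, -400], 0, -0.4]
  ]
}}

```text
t: 0.95
tcp_pos: [0.2367, 0.5781, 0.8059]
tool_rot: [0.193, 0.981, -0.001, -0.0]
force: [1.2, 0.6, -0.3]
finger_gap: 0.299
```

```bash
python3 - <<'E'
from h import *
x=sense();print(x);print(R.from_quat(x["tool_rot"]).as_matrix().round(3))
E
```

```text
{'t': 0.95, 'q': array([ 1.00357575e+00,  3.87647591e-01,  6.25008434e-01,  2.20748241e-05,
        2.13066615e+00, -1.78521234e-01]), 'qd': array([-2.62617950e-03,  2.27567923e-01, -1.59065618e+00, -1.12617230e-03,
        1.35722584e+00, -1.55362320e-03]), 'tau': array([ 5.76536804e-01, -4.45260072e+01, -1.88232225e+01,  8.61591761e-04,
       -5.80646619e-01,  1.02441865e-05]), 'tcp_pos': array([0.23667575, 0.57811253, 0.80593483]), 'tool_rot': array([ 1.93122673e-01,  9.81174238e-01, -8.01931968e-04, -3.23739207e-04]), 'force': array([ 1.22606496,  0.59314556, -0.26557068]), 'ft_torque': array([ 0.00123091,  0.0347121 , -0.04034097]), 'finger_gap': 0.2990621618278338}
[[-0.925  0.379 -0.001]
 [ 0.379  0.925 -0.001]
 [ 0.    -0.002 -1.   ]]
```

Request:
{"method": "servo_tool", "body": {
  "rows": [
    [[0, 0, -50], 0, -0.4],
    [[0, 0, -100], 0, -0.4],
    [[0, 0, -150], 0, -0.4],
    [[0, 0, -200], 0, -0.4],
    [[0, 0, -250], 0, -0.4],
    [[0, 0, -250], 0, -0.4]
  ]
}}

```text
t: 1.55
tcp_pos: [0.211, 0.5163, 0.9493]
tool_rot: [0.193, 0.981, 0.011, 0.002]
force: [0.4, 0.7, -0.2]
finger_gap: 0.302
```

```bash
python3 - <<'E'
from h import *
x=sense();print(x["q"],x["tcp_pos"]);print(R.from_quat(x["tool_rot"]).as_matrix().round(3))
E
```

```text
[ 0.98157064  0.39342064  0.2180035   0.00717318  2.5073254  -0.19477628] [0.21098298 0.51632226 0.94925085]
[[-0.925  0.379  0.009]
 [ 0.379  0.925  0.021]
 [-0.     0.023 -1.   ]]
```

Request:
{"method": "servo_tool", "body": {
  "rows": [
    [[0, -50, -20], 0, -0.4],
    [[0, -100, -40], 0, -0.4],
    [[0, -150, -60], 0, -0.4],
    [[0, -200, -80], 0, -0.4],
    [[0, -250, -100], 0, -0.4],
    [[0, -300, -120], 0, -0.4]
  ]
}}

```text
t: 2.15
tcp_pos: [0.1028, 0.2563, 1.0397]
tool_rot: [0.193, 0.981, 0.019, 0.008]
force: [0.5, -0.5, -0.2]
finger_gap: 0.296
```

```bash
cat > st.py <<'E'
from h import *
x=sense();r=R.from_quat(x["tool_rot"]).as_matrix();print(x["t"],x["q"].round(3),x["tcp_pos"].round(4),x["force"].round(1));print(r.round(3),"tilt",np.degrees(np.arccos(-r[2,2])).round(1))
E
python3 st.py
```

```text
2.15 [ 0.772 -0.047  0.503  0.019  2.645 -0.395] [0.1028 0.2563 1.0397] [ 0.5 -0.5 -0.2]
[[-0.926  0.378  0.022]
 [ 0.379  0.925  0.034]
 [-0.008  0.04  -0.999]] tilt 2.3
```

Request:
{"method": "servo_tool", "body": {
  "rows": [
    [[0, 0, -50], 0, -0.4],
    [[0, 0, -100], 0, -0.4],
    [[0, 0, -150], 0, -0.4],
    [[0, 0, -200], 0, -0.4],
    [[0, 0, -250], 0, -0.4],
    [[0, 0, -300], 0, -0.4]
  ]
}}

```text
t: 2.75
tcp_pos: [0.0875, 0.248, 1.0496]
tool_rot: [0.193, 0.981, 0.034, 0.018]
force: [0.7, -0.1, -0.4]
finger_gap: 0.3
```

```bash
python3 st.py
```

```text
2.75 [ 0.792 -0.06   0.479  0.016  2.646 -0.377] [0.0875 0.248  1.0496] [ 0.7 -0.1 -0.4]
[[-0.925  0.376  0.048]
 [ 0.379  0.924  0.06 ]
 [-0.022  0.074 -0.997]] tilt 4.4
```

Request:
{"method": "servo_tool", "body": {
  "rows": [
    [[0, -300, -300], 0, -0.4],
    [[0, -300, -300], 0, -0.4],
    [[0, -300, -300], 0, -0.4],
    [[0, -300, -300], 0, -0.4],
    [[0, -300, -300], 0, -0.4],
    [[0, -300, -300], 0, -0.4]
  ]
}}

```text
t: 3.35
tcp_pos: [-0.0083, 0.1417, 1.0326]
tool_rot: [0.194, 0.979, 0.043, 0.035]
force: [-0.2, -0.1, 0.3]
finger_gap: 0.3
```

```bash
python3 st.py
```

```text
3.35 [ 0.738 -0.306  0.691 -0.009  2.646 -0.451] [-0.0083  0.1417  1.0326] [-0.2 -0.1  0.3]
[[-0.922  0.377  0.085]
 [ 0.383  0.921  0.071]
 [-0.051  0.098 -0.994]] tilt 6.4
```

Request:
{"method": "servo_tool", "body": {
  "rows": [
    [[0, 0, -300], 0, -0.4],
    [[0, 0, -300], 0, -0.4]
  ]
}}

```text
t: 3.55
tcp_pos: [-0.0262, 0.1537, 1.0515]
tool_rot: [0.194, 0.978, 0.059, 0.047]
force: [0.4, 0.3, 0.2]
finger_gap: 0.299
```

Request:
{"method": "servo_tool", "body": {
  "rows": [
    [[0, 0, -300], 0, -0.4],
    [[0, 0, -300], 0, -0.4]
  ]
}}

```text
t: 3.75
tcp_pos: [-0.0427, 0.1568, 1.0648]
tool_rot: [0.193, 0.977, 0.076, 0.057]
force: [0.1, -0.1, -0.0]
finger_gap: 0.298
```

Request:
{"method": "servo_tool", "body": {
  "rows": [
    [[0, 0, -300], 0, -0.4],
    [[0, 0, -300], 0, -0.4]
  ]
}}

```text
t: 3.95
tcp_pos: [-0.0593, 0.1522, 1.0757]
tool_rot: [0.191, 0.975, 0.095, 0.065]
force: [-0.9, 0.3, -0.2]
finger_gap: 0.299
```

```bash
python3 st.py
```

```text
3.95 [ 1.309 -0.191  0.474 -0.246  2.646 -0.104] [-0.0593  0.1522  1.0757] [-0.9  0.3 -0.2]
[[-0.918  0.361  0.163]
 [ 0.385  0.909  0.16 ]
 [-0.09   0.21  -0.974]] tilt 13.2
```

```bash
cat >> h.py <<'E'
def tool(*ds):
    x=sense();r=R.from_quat(x["tool_rot"]).as_matrix()
    for d in ds: print("tool mm",(r.T@np.array(d)*1000).round(0))
def to(*ps):
    p=sense()["tcp_pos"]; tool(*[np.array(q)-p for q in ps])
E
python3 -c "
from h import *
to((.1,.25,1.0),(.3,.3,.72),(.33,.33,.36))"
```

```text
tool mm [-102.  130.  115.]
tool mm [-241.  189.  429.]
tool mm [-224.  152.  789.]
```

Request:
{"method": "servo_tool", "body": {
  "rows": [
    [[-25, 33, 28], 0, -0.4],
    [[-50, 65, 57], 0, -0.4],
    [[-77, 98, 86], 0, -0.4],
    [[-102, 130, 115], 0, -0.4],
    [[-115, 135, 160], 0, -0.4],
    [[-140, 145, 200], 0, -0.4],
    [[-160, 152, 245], 0, -0.4],
    [[-175, 160, 290], 0, -0.4]
  ]
}}

```text
t: 4.75
tcp_pos: [0.2074, 0.2767, 0.8415]
tool_rot: [0.192, 0.975, 0.094, 0.065]
force: [-0.0, 1.3, 0.7]
finger_gap: 0.301
```

```bash
python3 st.py; python3 -c "
from h import *
to((.3,.3,.72),(.33,.33,.36))"
```

```text
4.75 [ 0.584 -0.163  1.185  0.046  1.895 -0.578] [0.2074 0.2767 0.8415] [-0.   1.3  0.7]
[[-0.918  0.362  0.162]
 [ 0.386  0.909  0.159]
 [-0.09   0.209 -0.974]] tilt 13.1
tool mm [-65.  29. 137.]
tool mm [-49.  -8. 497.]
```

Request:
{"method": "servo_tool", "body": {
  "rows": [
    [[-22, 10, 46], 0, -0.4],
    [[-43, 20, 92], 0, -0.4],
    [[-65, 29, 137], 0, -0.4],
    [[-64, 24, 185], 0, -0.4],
    [[-62, 18, 235], 0, -0.4],
    [[-60, 12, 285], 0, -0.4],
    [[-57, 7, 335], 0, -0.4],
    [[-55, 0, 385], 0, -0.4]
  ]
}}

```text
t: 5.55
tcp_pos: [0.3195, 0.3166, 0.4754]
tool_rot: [0.192, 0.975, 0.094, 0.064]
force: [1.0, 0.6, -1.0]
finger_gap: 0.298
```

Request:
{"method": "servo_tool", "body": {
  "rows": [
    [[2, -3, 37], 0, -0.4],
    [[5, -7, 75], 0, -0.4],
    [[5, -7, 110], 0, -0.4],
    [[5, -7, 110], 0, -0.4]
  ]
}}

```text
t: 5.95
tcp_pos: [0.3292, 0.3294, 0.3618]
tool_rot: [0.192, 0.975, 0.09, 0.06]
force: [0.0, -0.8, 0.0]
finger_gap: 0.3
```

```bash
python3 st.py; python3 -c "
from h import *
tool((-.212,-.212,0),(0,0,-.1))"
```

```text
5.95 [ 0.53   0.355  1.932  0.093  0.647 -0.721] [0.3292 0.3294 0.3618] [ 0.  -0.8  0. ]
[[-0.919  0.363  0.151]
 [ 0.385  0.91   0.153]
 [-0.082  0.199 -0.977]] tilt 12.4
tool mm [ 113. -270.  -65.]
tool mm [  8. -20.  98.]
```

Request:
{"method": "servo_tool", "body": {
  "rows": [
    [[20, -45, -11], 0, -0.4],
    [[40, -90, -22], 0, -0.4],
    [[60, -140, -34], 0, -0.4],
    [[113, -270, -65], 0, -0.4]
  ]
}}

```text
t: 6.35
tcp_pos: [0.1867, 0.1886, 0.363]
tool_rot: [0.191, 0.976, 0.091, 0.061]
force: [0.7, -1.2, 1.0]
finger_gap: 0.3
```

Request:
{"method": "servo_tool", "body": {
  "rows": [
    [[113, -270, -65], 0, -0.4],
    [[113, -270, -65], 0, -0.4]
  ]
}}

```text
t: 6.55
tcp_pos: [0.1375, 0.1369, 0.3943]
tool_rot: [0.19, 0.976, 0.084, 0.058]
force: [0.8, -1.7, 1.7]
finger_gap: 0.298
```

```bash
python3 st.py
```

```text
6.55 [ 0.068 -0.171  2.438  0.2    0.729 -1.259] [0.1375 0.1369 0.3943] [ 0.8 -1.7  1.7]
[[-0.921  0.361  0.145]
 [ 0.381  0.914  0.143]
 [-0.081  0.187 -0.979]] tilt 11.7
```

```bash
python3 -c "
from h import *
to((.17,.34,.31));tool((-.212,-.212,0),(-.212,-.212,-.1))"
```

```text
tool mm [ 54. 182. 116.]
tool mm [ 115. -270.  -61.]
tool mm [ 123. -289.   37.]
```

Request:
{"method": "servo_tool", "body": {
  "rows": [
    [[11, 45, 10], 0, -0.4],
    [[23, 91, 40], 0, -0.4],
    [[35, 137, 75], 0, -0.4],
    [[54, 182, 116], 0, -0.4],
    [[54, 182, 116], 0, -0.4]
  ]
}}

```text
t: 7.05
tcp_pos: [0.1706, 0.3422, 0.3112]
tool_rot: [0.19, 0.976, 0.086, 0.059]
force: [2.4, -0.6, 1.6]
finger_gap: 0.298
```

Request:
{"method": "servo_tool", "body": {
  "rows": [
    [[115, -270, -61], 0, -0.4],
    [[115, -270, -61], 0, -0.4],
    [[115, -270, -61], 0, -0.4]
  ]
}}

```text
t: 7.35
tcp_pos: [0.0659, 0.2499, 0.3208]
tool_rot: [0.191, 0.977, 0.076, 0.057]
force: [-29.4, -33.8, -7.1]
finger_gap: 0.301
```

```bash
python3 st.py
```

```text
7.35 [ 0.884  0.248  2.443 -0.106  0.264 -0.202] [0.0659 0.2499 0.3208] [-29.4 -33.8  -7.1]
[[-0.921  0.364  0.14 ]
 [ 0.381  0.916  0.127]
 [-0.082  0.17  -0.982]] tilt 10.9
```

Request:
{"method": "servo_tool", "body": {
  "rows": [
    [[115, -270, -61], 0, -0.4],
    [[115, -270, -61], 0, -0.4]
  ]
}}

```text
t: 7.55
tcp_pos: [-0.0018, 0.2243, 0.3571]
tool_rot: [0.193, 0.977, 0.069, 0.059]
force: [-1.3, 1.2, 0.0]
finger_gap: 0.298
```

```bash
python3 st.py
```

```text
7.55 [ 1.109  0.065  2.438 -0.167  0.48   0.069] [-0.0018  0.2243  0.3571] [-1.3  1.2  0. ]
[[-0.919  0.368  0.141]
 [ 0.385  0.916  0.112]
 [-0.088  0.157 -0.984]] tilt 10.4
```

```bash
python3 -c "
from h import *
to((.08,.3,.5),(.2,.25,.7),(.3,.1,.85),(.32,-.05,.9),(.2,-.28,.95))"
```

```text
tool mm [ -59.  122. -121.]
tool mm [-206.  152. -306.]
tool mm [-369.   75. -456.]
tool mm [-449.  -48. -519.]
tool mm [-432. -295. -611.]
```

Request:
{"method": "servo_tool", "body": {
  "rows": [
    [[-15, 30, -30], 0, -0.4],
    [[-30, 61, -60], 7, -0.4],
    [[-45, 92, -91], 14, -0.4],
    [[-59, 122, -121], 21, -0.4],
    [[-95, 130, -150], 28, -0.4],
    [[-125, 136, -190], 35, -0.4],
    [[-160, 142, -230], 42, -0.4],
    [[-190, 148, -270], 50, -0.4]
  ]
}}

```text
t: 8.35
tcp_pos: [0.1865, 0.256, 0.6623]
tool_rot: [0.59, 0.803, 0.088, 0.025]
force: [1.1, 0.8, -0.1]
finger_gap: 0.303
```

```bash
python3 st.py; python3 -c "
from h import *
to((.3,.1,.8),(.32,-.05,.85),(.25,-.2,.9),(.2,-.28,.95))"
```

```text
8.35 [ 0.576 -0.222  1.667  0.017  1.513  0.273] [0.1865 0.256  0.6623] [ 1.1  0.8 -0.1]
[[-0.304  0.942  0.144]
 [ 0.951  0.289  0.113]
 [ 0.065  0.171 -0.983]] tilt 10.5
tool mm [-174.   85. -137.]
tool mm [-319.   69. -200.]
tool mm [-437.  -32. -276.]
tool mm [-495.  -93. -341.]
```

Request:
{"method": "servo_tool", "body": {
  "rows": [
    [[-35, 17, -27], 0, -0.4],
    [[-70, 34, -55], 0, -0.4],
    [[-105, 51, -82], 0, -0.4],
    [[-140, 68, -110], 0, -0.4],
    [[-174, 85, -137], 0, -0.4],
    [[-220, 80, -155], 0, -0.4],
    [[-265, 75, -178], 0, -0.4],
    [[-310, 70, -196], 0, -0.4]
  ]
}}

```text
t: 9.15
tcp_pos: [0.3161, -0.041, 0.8495]
tool_rot: [0.589, 0.803, 0.089, 0.027]
force: [1.8, 0.2, -0.3]
finger_gap: 0.299
```

```bash
python3 st.py; python3 -c "
from h import *
to((.25,-.2,.9),(.2,-.28,.95))"
```

```text
9.15 [-0.557 -0.186  1.178  0.197  2.074 -0.759] [ 0.3161 -0.041   0.8495] [ 1.8  0.2 -0.3]
[[-0.304  0.941  0.147]
 [ 0.951  0.29   0.111]
 [ 0.062  0.174 -0.983]] tilt 10.6
tool mm [-128. -100.  -77.]
tool mm [-186. -161. -142.]
```

Now on to the reach limit at the right side, and pull upward there.

Request:
{"method": "servo_tool", "body": {
  "rows": [
    [[-32, -25, -20], 0, -0.4],
    [[-64, -50, -40], 0, -0.4],
    [[-96, -75, -58], 0, -0.4],
    [[-128, -100, -77], 0, -0.4],
    [[-157, -130, -109], 0, -0.4],
    [[-186, -161, -142], 0, -0.4],
    [[-186, -161, -142], 0, -0.4]
  ]
}}

```text
t: 9.85
tcp_pos: [0.1981, -0.2828, 0.9509]
tool_rot: [0.592, 0.801, 0.088, 0.027]
force: [1.2, 0.2, -0.2]
finger_gap: 0.298
```

```bash
python3 st.py
```

```text
9.85 [-1.351 -0.036  0.782  0.266  2.453 -1.447] [ 0.1981 -0.2828  0.9509] [ 1.2  0.2 -0.2]
[[-0.297  0.943  0.147]
 [ 0.953  0.284  0.108]
 [ 0.06   0.172 -0.983]] tilt 10.5
```

Request:
{"method": "servo_tool", "body": {
  "rows": [
    [[0, 0, -300], 0, -0.4],
    [[0, 0, -300], 0, -0.4]
  ]
}}

```text
t: 10.05
tcp_pos: [0.1866, -0.2868, 1.0219]
tool_rot: [0.593, 0.8, 0.084, 0.037]
force: [-2.5, 2.3, -0.8]
finger_gap: 0.298
```

Request:
{"method": "servo_tool", "body": {
  "rows": [
    [[0, 0, -300], 0, -0.4],
    [[0, 0, -300], 0, -0.4]
  ]
}}

```text
t: 10.25
tcp_pos: [0.1784, -0.278, 1.0346]
tool_rot: [0.594, 0.799, 0.074, 0.057]
force: [-0.2, -0.6, -0.6]
finger_gap: 0.301
```

```bash
python3 st.py
```

```text
10.25 [-1.417  0.037  0.446  0.4    2.647 -1.354] [ 0.1784 -0.278   1.0346] [-0.2 -0.6 -0.6]
[[-0.287  0.941  0.179]
 [ 0.958  0.282  0.05 ]
 [-0.004  0.186 -0.983]] tilt 10.7
```

Request:
{"method": "servo_tool", "body": {
  "rows": [
    [[0, 0, -300], 0, -0.4],
    [[0, 0, -300], 0, -0.4]
  ]
}}

```text
t: 10.45
tcp_pos: [0.1695, -0.2689, 1.046]
tool_rot: [0.595, 0.797, 0.065, 0.076]
force: [-0.4, 0.3, 0.5]
finger_gap: 0.299
```

Request:
{"method": "servo_tool", "body": {
  "rows": [
    [[0, 0, -300], 0, -0.4],
    [[0, 0, -300], 0, -0.4]
  ]
}}

```text
t: 10.65
tcp_pos: [0.1601, -0.2581, 1.0567]
tool_rot: [0.595, 0.796, 0.056, 0.095]
force: [0.1, 0.2, -0.4]
finger_gap: 0.298
```

```bash
cat >> st.py <<'E'
c=np.array([.22,.976]);e=np.array([.976,-.22])
print("lean cabx",r[:2,2]@c,"e",r[:2,2]@e)
E
python3 st.py
```

```text
10.65 [-1.485  0.011  0.395  0.47   2.647 -1.346] [ 0.1601 -0.2581  1.0567] [ 0.1  0.2 -0.4]
[[-0.273  0.937  0.218]
 [ 0.958  0.284 -0.023]
 [-0.083  0.203 -0.976]] tilt 12.7
lean cabx 0.025685000923599786 e 0.21764474916672397
```

Request:
{"method": "servo_tool", "body": {
  "rows": [
    [[0, 0, -300], 0, -0.4]
  ]
}}

```text
t: 10.75
tcp_pos: [0.1545, -0.2527, 1.0648]
tool_rot: [0.596, 0.794, 0.051, 0.109]
force: [0.4, -0.5, -0.3]
finger_gap: 0.296
```

```bash
cat >> h.py <<'E'
def turn(az):  # tool turn (deg) so that tool y lies along world azimuth az, horizontally
    r=R.from_quat(sense()["tool_rot"]).as_matrix(); a=np.radians(az); w=r.T@np.array([np.cos(a),np.sin(a),0])
    t=np.degrees(np.arctan2(-w[0],w[1])); print("turn",t.round(1),"misalign",np.degrees(np.arcsin(w[2])).round(2))
def d(): return R.from_quat(sense()["tool_rot"]).as_matrix()[:,2]
E
python3 st.py; python3 - <<'E'
from h import *
import pickle
S=pickle.load(open("s0.pkl","rb"));s=S["top"];P=cloud(s)
m=(abs(P[...,2]-.089)<.008)&(P[...,1]<-.06)&(P[...,1]>-.15)&(P[...,0]>.42)&(P[...,0]<.6)
v,u=np.where(m);q=P[m]; e=np.array([.976,-.22]);c=np.array([.22,.976])
a=q[:,:2]@c; k=a<np.median(a)+.006; q2=q[k]; w=q2[:,:2]@c; k2=w<w.min()+.016;q2=q2[k2]
print(len(q2),q2.mean(0),np.median(q2,0)); mid=(q2[:,:2]@e); print("span",mid.min(),mid.max(),"angle",np.degrees(np.arctan(np.polyfit(mid,q2[:,:2]@c,1)[0])), (q2[:,:2]@c).mean())
turn(77.3); H=np.array([.519,-.101,.086]);D=d()
to((.3,-.15,.8),(.4,-.1,.6),H-.255*D)
E
```

```text
10.75 [-1.512  0.006  0.371  0.506  2.647 -1.334] [ 0.1545 -0.2527  1.0648] [ 0.4 -0.5 -0.3]
[[-0.267  0.935  0.234]
 [ 0.957  0.285 -0.049]
 [-0.113  0.21  -0.971]] tilt 13.8
lean cabx 0.0033700205857195753 e 0.23879667594066312
188 [ 0.51872684 -0.10197552  0.08970994] [ 0.51877993 -0.10283096  0.08964667]
span 0.4819363109634992 0.5769522252933907 angle 0.039229782868151014 0.014591795090305218
turn -61.1 misalign 0.19
tool mm [ 89. 110. 286.]
tool mm [133. 175. 501.]
tool mm [158. 178. 773.]
```

Request:
{"method": "servo_tool", "body": {
  "rows": [
    [[13, 17, 40], -8, -0.4],
    [[27, 33, 82], -16, -0.4],
    [[40, 50, 125], -24, -0.4],
    [[54, 66, 168], -32, -0.4],
    [[67, 83, 212], -40, -0.4],
    [[80, 100, 255], -48, -0.4],
    [[92, 115, 298], -56, -0.4],
    [[101, 128, 343], -61, -0.4]
  ]
}}

```text
t: 11.55
tcp_pos: [0.3268, -0.1338, 0.7453]
tool_rot: [0.107, 0.987, -0.012, 0.119]
force: [1.0, -1.4, 0.3]
finger_gap: 0.3
```

```bash
python3 st.py; python3 - <<'E'
from h import *
turn(77.3); H=np.array([.5195,-.102,.086]);D=d()
to((.4,-.1,.6),H-.255*D)
E
```

```text
11.55 [-0.754 -0.176  1.434  0.125  1.676 -2.084] [ 0.3268 -0.1338  0.7453] [ 1.  -1.4  0.3]
[[-0.949  0.214  0.233]
 [ 0.208  0.977 -0.049]
 [-0.238  0.002 -0.971]] tilt 13.8
lean cabx 0.0031392578815070873 e 0.23813419304980493
turn 0.3 misalign 0.18
tool mm [-28.  48. 156.]
tool mm [-19.  71. 429.]
```

Request:
{"method": "servo_tool", "body": {
  "rows": [
    [[-9, 15, 50], 0, -0.4],
    [[-18, 31, 99], 0, -0.4],
    [[-28, 48, 148], 0, -0.4],
    [[-26, 53, 197], 0, -0.4],
    [[-24, 58, 246], 0, -0.4],
    [[-22, 64, 295], 0, -0.4],
    [[-20, 70, 344], 0, -0.4],
    [[-19, 71, 390], 0, -0.4]
  ]
}}

```text
t: 12.35
tcp_pos: [0.449, -0.0861, 0.3726]
tool_rot: [0.105, 0.987, -0.012, 0.119]
force: [0.2, -0.9, 0.2]
finger_gap: 0.296
```

```bash
python3 st.py; python3 - <<'E'
from h import *
import pickle
s=snap("wrist","w1");t=snap("top","t1");pickle.dump((s,t),open("s1.pkl","wb"))
H=np.array([.5195,-.102,.086]);D=d()
print("H in wrist",proj(s,H),"ends",proj(s,H+[.0415,-.0094,0]),proj(s,H-[.0415,-.0094,0]))
to(H-.255*D,H-.155*D)
P=cloud(s);z=P[...,2];m=(abs(z-.0905)<.006)&(P[...,1]<-.06)&(abs(P[...,0]-.52)<.06)
c=np.array([.22,.976]);e=np.array([.976,-.22]);q=P[m];a=q[:,:2]@c;print(m.sum(),np.percentile(a,[2,10,50,90]),np.percentile(q[:,:2]@e,[2,50,98]),np.percentile(q[:,2],[50,95]))
E
```

```text
12.35 [-0.451  0.323  1.946  0.095  0.642 -1.878] [ 0.449  -0.0861  0.3726] [ 0.2 -0.9  0.2]
[[-0.95   0.211  0.232]
 [ 0.205  0.977 -0.049]
 [-0.237  0.001 -0.972]] tilt 13.7
lean cabx 0.0032519545606520765 e 0.23704555970276764
H in wrist [280.44421375 205.97854912] ends [280.11019112 252.02297025] [280.83265501 152.43261653]
tool mm [-10.  -2.  36.]
tool mm [-10.  -2. 136.]
2545 [0.00912103 0.01065543 0.01736819 0.04664656] [0.48585505 0.52072392 0.57201815] [0.08903395 0.09121917]
```

View pics/w1.png

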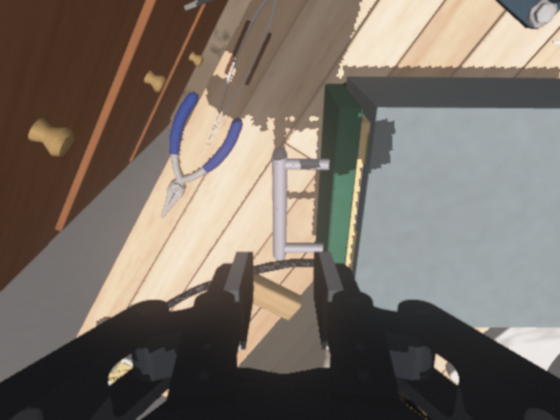

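Request:
{"method": "servo_tool", "body": {
  "rows": [
    [[-10, -2, 36], 0, -0.4],
    [[-10, -2, 70], 0, -0.4],
    [[-10, -2, 95], 0, -0.4],
    [[-10, -2, 115], 0, -0.4],
    [[-10, -2, 136], 0, -0.4],
    [[-10, -2, 136], 0, -0.4]
  ],
  "force": 30
}}

```text
t: 13.05
tcp_pos: [0.4875, -0.0963, 0.2399]
tool_rot: [0.106, 0.988, -0.01, 0.113]
force: [-0.4, -1.3, 3.7]
finger_gap: 0.299
```

Request:
{"method": "servo_tool", "body": {
  "rows": [
    [[0, 0, 0], 0, -1],
    [[0, 0, 0], 0, -1],
    [[0, 0, 0], 0, -1]
  ]
}}

```text
t: 13.35
tcp_pos: [0.4878, -0.0964, 0.243]
tool_rot: [0.105, 0.988, -0.01, 0.115]
force: [-3.6, 0.2, 11.9]
finger_gap: 0.117
```

```bash
python3 st.py
```

```text
13.35 [-0.434  0.616  1.954  0.158  0.35  -1.935] [ 0.4878 -0.0964  0.243 ] [-3.6  0.2 11.9]
[[-0.951  0.211  0.225]
 [ 0.206  0.978 -0.045]
 [-0.23   0.004 -0.973]] tilt 13.3
lean cabx 0.005817936552425244 e 0.22957681802676635
```

Request:
{"method": "servo_tool", "body": {
  "rows": [
    [[0, -25, 0], 0, -1],
    [[0, -50, 0], 0, -1],
    [[0, -75, 0], 0, -1],
    [[0, -100, 0], 0, -1],
    [[0, -120, 0], 0, -1],
    [[0, -134, 0], 0, -1],
    [[0, -144, 0], 0, -1],
    [[0, -144, 0], 0, -1]
  ]
}}

```text
t: 14.15
tcp_pos: [0.457, -0.2358, 0.2436]
tool_rot: [0.106, 0.988, -0.008, 0.114]
force: [1.6, 7.1, 1.7]
finger_gap: 0.114
```

```bash
python3 st.py
```

```text
14.15 [-0.723  0.627  1.908  0.291  0.427 -2.334] [ 0.457  -0.2358  0.2436] [1.6 7.1 1.7]
[[-0.951  0.211  0.224]
 [ 0.208  0.977 -0.039]
 [-0.227  0.009 -0.974]] tilt 13.1
lean cabx 0.010753885219444472 e 0.22723449504910334
```

Request:
{"method": "servo_tool", "body": {
  "rows": [
    [[0, -4, 0], 0, -1],
    [[0, -5, 0], 0, -1],
    [[0, -5, 0], 0, -1]
  ]
}}

```text
t: 14.45
tcp_pos: [0.4569, -0.2372, 0.2438]
tool_rot: [0.106, 0.988, -0.004, 0.113]
force: [13.6, 13.8, -7.1]
finger_gap: 0.111
```

```bash
python3 st.py
```

```text
14.45 [-0.727  0.627  1.905  0.3    0.437 -2.344] [ 0.4569 -0.2372  0.2438] [13.6 13.8 -7.1]
[[-0.952  0.211  0.223]
 [ 0.209  0.977 -0.031]
 [-0.225  0.017 -0.974]] tilt 13.0
lean cabx 0.018394137676662117 e 0.22488561691105427
```

Request:
{"method": "servo_tool", "body": {
  "rows": [
    [[0, 0, 0], 0, -0.4],
    [[0, 0, 0], 0, -0.4],
    [[0, 0, -35], 0, -0.4],
    [[0, 0, -80], 0, -0.4],
    [[0, 30, -125], 0, -0.4],
    [[0, 60, -160], 0, -0.4],
    [[0, 60, -160], 0, -0.4]
  ]
}}

```text
t: 15.15
tcp_pos: [0.4335, -0.1715, 0.4061]
tool_rot: [0.105, 0.987, -0.006, 0.118]
force: [0.4, -0.3, -0.0]
finger_gap: 0.304
```

```bash
python3 st.py; python3 - <<'E'
from h import *
import pickle
s=snap("wrist","w2");t=snap("top","t2");pickle.dump((s,t),open("s2.pkl","wb"))
cv2.imwrite("pics/w2t2.png",np.hstack([cv2.resize(s["image"],(400,300)),cv2.resize(t["image"][130:290,230:443],(400,300))]))
e=np.array([.976,-.22]);c=np.array([.22,.976])
for n,q in(("w",s),("t",t)):
    P=cloud(q);z=P[...,2];g=q["image"].max(2)
    m=(abs(z-.106)<.01)&(g<75)&(P[...,1]>-.25)&(P[...,1]<-.06)&(abs(P[...,0]-.53)<.12)
    k,l,stt,cc=cv2.connectedComponentsWithStats(m.astype(np.uint8))
    for j in range(1,k):
        if stt[j,4]>40:
            w=P[l==j];print(n,stt[j],w.mean(0).round(4),"z",np.median(w[:,2]).round(4),"c",np.percentile(w[:,:2]@c,[3,50,97]).round(4),"e",np.percentile(w[:,:2]@e,[3,97]).round(4))
E
```

```text
15.15 [-0.647  0.28   1.883  0.158  0.775 -2.109] [ 0.4335 -0.1715  0.4061] [ 0.4 -0.3 -0. ]
[[-0.95   0.208  0.232]
 [ 0.205  0.978 -0.037]
 [-0.234  0.013 -0.972]] tilt 13.6
lean cabx 0.015002473423417522 e 0.2341922786028837
w [250  86  20  18 121] [ 0.4213 -0.1792  0.106 ] z 0.1079 c [-0.0895 -0.0818 -0.0769] e [0.4494 0.4562]
w [ 353  134   31  114 1715] [ 0.5133 -0.1159  0.1039] z 0.1046 c [-0.0045 -0.0004  0.0053] e [0.4829 0.576 ]
t [321 190  14  41 209] [ 0.5169 -0.1142  0.1049] z 0.1052 c [-0.0033  0.0025  0.0076] e [0.4828 0.5758]
```

View pics/w2t2.png

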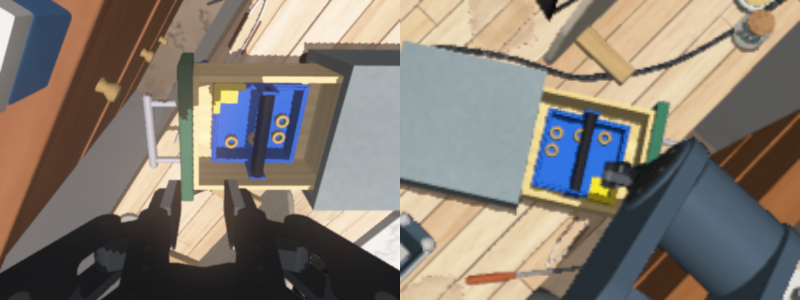

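The tote stands in the open drawer with its handle at about (258,135), the yellow corner at (228,97) and three of the collars at (282,120), (278,137) and (231,142) of the left half. It looks a few degrees skewed, so I'll measure that.

```bash
python3 - <<'E'
from h import *
import pickle
s,t=pickle.load(open("s2.pkl","rb"))
for n,q in(("w",s),("t",t)):
    P=cloud(q);z=P[...,2];g=q["image"].max(2)
    m=(abs(z-.106)<.007)&(g<75)&(P[...,1]>-.16)&(P[...,1]<-.06)&(abs(P[...,0]-.52)<.08)
    k,l,stt,cc=cv2.connectedComponentsWithStats(m.astype(np.uint8));j=1+stt[1:,4].argmax()
    v,u=np.where(l==j); pts=np.array([ray(q,a,b,.106)[:2] for a,b in zip(u,v)])*1000
    r=cv2.minAreaRect(pts.astype(np.float32)); f4=cv2.fitLine(pts.astype(np.float32),cv2.DIST_HUBER,0,.01,.01).ravel()
    print(n,r,"line az",np.degrees(np.arctan2(f4[1],f4[0])),f4[2:])
    if n=="t": continue
    hsv=cv2.cvtColor(q["image"],cv2.COLOR_BGR2HSV)
    y=(hsv[...,0]>24)&(hsv[...,0]<34)&(hsv[...,1]>190); y&=(z>.03)&(z<.08); print("yellow",np.nanmean(P[y],0),y.sum())
turn(77.3)
E
```

```text
w ((516.1630249023438, -116.59913635253906), (12.054361343383789, 98.79694366455078), 76.73258972167969) line az -13.031272 [ 512.32916 -115.92091]
yellow [nan nan nan] 0
t ((516.1005859375, -114.25738525390625), (12.236613273620605, 98.19823455810547), 76.91838836669922) line az -13.201773 [ 516.2702  -113.91861]
turn 0.4 misalign 0.92<stdin>:13: RuntimeWarning: Mean of empty slice
```

```bash
python3 - <<'E'
from h import *
turn(76.8); G=np.array([.516,-.1155,.094]);D=d()
to(G-.225*D,G-.155*D)
E
```

```text
turn 0.9 misalign 1.04
tool mm [ 4. 69. 92.]
tool mm [  4.  69. 162.]
```

Request:
{"method": "servo_tool", "body": {
  "rows": [
    [[2, 30, 0], 0.9, 0],
    [[4, 69, 30], 0.9, 0],
    [[4, 69, 60], 0.9, 0],
    [[4, 69, 92], 0.9, 0],
    [[4, 69, 115], 0.9, 0],
    [[4, 69, 135], 0.9, 0],
    [[4, 69, 150], 0.9, 0],
    [[4, 69, 162], 0.9, 0]
  ],
  "force": 70
}}

```text
t: 16.05
tcp_pos: [0.4809, -0.1115, 0.2422]
tool_rot: [0.114, 0.987, -0.004, 0.114]
force: [0.1, 0.6, 0.4]
finger_gap: 0.499
```

```bash
python3 st.py; python3 - <<'E'
from h import *
G=np.array([.516,-.1155,.094]); to(G-.155*d()); turn(76.8)
s=snap("wrist","w3"); print(proj(s,G),proj(s,[.516,-.1155,.106]))
E
```

```text
16.05 [-0.473  0.615  1.962  0.209  0.354 -2.002] [ 0.4809 -0.1115  0.2422] [0.1 0.6 0.4]
[[-0.948  0.226  0.224]
 [ 0.224  0.974 -0.034]
 [-0.226  0.018 -0.974]] tilt 13.1
lean cabx 0.016210862804825407 e 0.2257975846504994
tool mm [-1.  1. -3.]
turn -0.1 misalign 1.04
[284.05797099 298.27089941] [284.77107495 322.37161567]
```

View pics/w3.png

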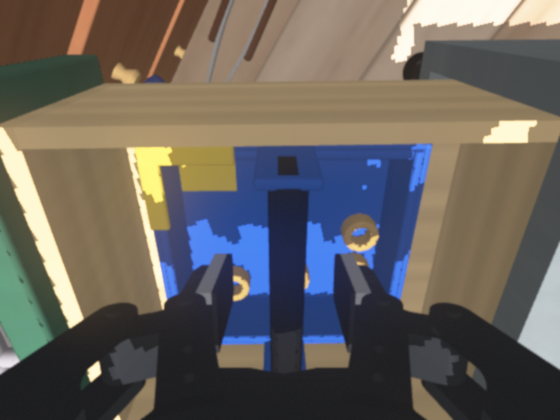

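Request:
{"method": "servo_tool", "body": {
  "rows": [
    [[0, 0, 0], 0, -1],
    [[0, 0, 0], 0, -1],
    [[0, 0, 0], 0, -1],
    [[0, 0, 0], 0, -1]
  ],
  "force": 80
}}

```text
t: 16.5
tcp_pos: [0.4807, -0.1115, 0.2418]
tool_rot: [0.114, 0.987, -0.004, 0.113]
force: [0.5, -0.1, -1.5]
finger_gap: 0.127
```

Request:
{"method": "servo_tool", "body": {
  "rows": [
    [[-2, 0, -10], 0, -1],
    [[-5, 0, -22], 0, -1],
    [[-10, 1, -42], 0, -1],
    [[-15, 1, -63], 0, -1],
    [[-20, 2, -85], 0, -1],
    [[-25, 2, -107], 0, -1],
    [[-30, 2, -130], 0, -1],
    [[-30, 2, -130], 0, -1]
  ]
}}

```text
t: 17.3
tcp_pos: [0.4812, -0.112, 0.3788]
tool_rot: [0.114, 0.987, -0.005, 0.117]
force: [0.9, -0.6, -3.4]
finger_gap: 0.129
```

```bash
python3 st.py; python3 - <<'E'
from h import *
s=snap("wrist","w4")
to((.42,-.05,.5),(.38,.05,.7),(.35,.15,.85),(.28,.28,.93))
E
```

```text
17.3 [-0.474  0.359  1.854  0.111  0.708 -1.892] [ 0.4812 -0.112   0.3788] [ 0.9 -0.6 -3.4]
[[-0.947  0.225  0.23 ]
 [ 0.223  0.974 -0.037]
 [-0.232  0.016 -0.973]] tilt 13.5
lean cabx 0.014427023787596537 e 0.23245535512111318
tool mm [  43.   49. -136.]
tool mm [  58.  140. -343.]
tool mm [  74.  234. -499.]
tool mm [ 151.  346. -598.]
```

View pics/w4.png

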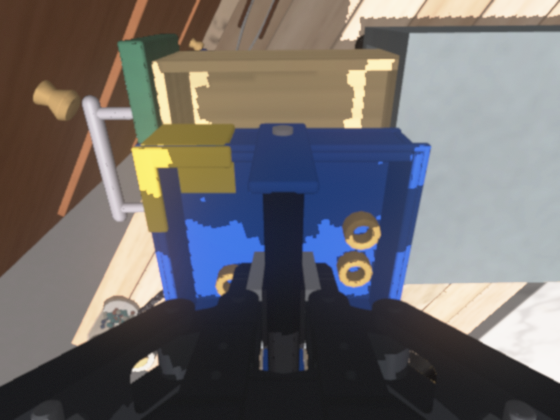

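```bash
cat > tt.py <<'E'
from h import *
Rg=R.from_quat([.114,.987,-.004,.113]).as_matrix()
a=np.radians(76.8);T0=np.array([[np.cos(a),-np.sin(a),0],[np.sin(a),np.cos(a),0],[0,0,1]])
x=sense();r=R.from_quat(x["tool_rot"]).as_matrix();T=r@Rg.T@T0
dn=T.T@[0,0,-1]
low=(x["tcp_pos"]+r@(Rg.T@(np.array([.516,-.1155,.036])-[.4807,-.1115,.2418])))[2]
az=np.degrees(np.arctan2(-(dn[0]),dn[1]))
print("tote tilt",np.degrees(np.arccos(T[2,2])).round(1),"descent angle from +y toward -x (want 45):",az.round(1),"down xy",dn[:2].round(3),"tote origin z",low.round(3),"gap",x["finger_gap"])
E
python3 tt.py
```

```text
tote tilt 0.3 descent angle from +y toward -x (want 45): -9.3 down xy [0.001 0.005] tote origin z 0.171 gap 0.12692623649733456
```

Request:
{"method": "servo_tool", "body": {
  "rows": [
    [[10, 8, -32], 0, -1],
    [[20, 20, -66], 0, -1],
    [[32, 34, -100], 0, -1],
    [[43, 49, -136], 0, -1],
    [[47, 66, -176], 0, -1],
    [[50, 84, -216], 0, -1],
    [[53, 102, -258], 0, -1],
    [[55, 120, -300], 0, -1]
  ]
}}

```text
t: 18.15
tcp_pos: [0.3865, 0.0288, 0.6581]
tool_rot: [0.114, 0.987, -0.004, 0.113]
force: [0.2, 0.0, -3.2]
finger_gap: 0.129
```

```bash
python3 st.py; python3 tt.py;python3 - <<'E'
from h import *
to((.38,.05,.7),(.35,.15,.83),(.28,.28,.93))
E
```

```text
18.15 [-0.221 -0.097  1.584  0.015  1.427 -1.562] [0.3865 0.0288 0.6581] [ 0.2  0.  -3.2]
[[-0.948  0.226  0.222]
 [ 0.224  0.974 -0.034]
 [-0.224  0.017 -0.974]] tilt 13.0
lean cabx 0.015372716831354096 e 0.22465146291387247
tote tilt 0.0 descent angle from +y toward -x (want 45): -57.5 down xy [0.001 0.   ] tote origin z 0.452 gap 0.12936687055732649
tool mm [  2.  20. -43.]
tool mm [  23.  113. -180.]
tool mm [  96.  225. -297.]
```

Request:
{"method": "servo_tool", "body": {
  "rows": [
    [[2, 20, -43], 0, -1],
    [[8, 50, -85], 0, -1],
    [[15, 80, -130], 0, -1],
    [[23, 113, -180], 0, -1],
    [[40, 138, -210], 0, -1],
    [[58, 165, -240], 0, -1],
    [[77, 195, -270], 0, -1],
    [[96, 225, -297], 0, -1]
  ]
}}

```text
t: 18.95
tcp_pos: [0.2795, 0.2814, 0.9298]
tool_rot: [0.114, 0.987, -0.005, 0.112]
force: [1.0, 0.6, -2.6]
finger_gap: 0.129
```

Request:
{"method": "servo_tool", "body": {
  "rows": [
    [[0, 0, -300], 0, -1],
    [[0, 0, -300], 0, -1]
  ]
}}

```text
t: 19.15
tcp_pos: [0.2587, 0.2856, 1.0246]
tool_rot: [0.112, 0.988, -0.006, 0.11]
force: [1.1, 0.1, -1.2]
finger_gap: 0.13
```

Request:
{"method": "servo_tool", "body": {
  "rows": [
    [[0, 0, -300], 0, -1],
    [[0, 0, -300], 0, -1]
  ]
}}

```text
t: 19.35
tcp_pos: [0.2291, 0.2748, 1.0617]
tool_rot: [0.11, 0.988, -0.007, 0.111]
force: [2.4, 1.7, -3.0]
finger_gap: 0.131
```

```bash
python3 st.py; python3 tt.py
```

```text
19.35 [ 0.617  0.137  0.227 -0.307  2.598 -1.01 ] [0.2291 0.2748 1.0617] [ 2.4  1.7 -3. ]
[[-0.951  0.219  0.217]
 [ 0.216  0.976 -0.038]
 [-0.22   0.011 -0.975]] tilt 12.7
lean cabx 0.010781505668897375 e 0.22010350927672284
tote tilt 0.5 descent angle from +y toward -x (want 45): -120.0 down xy [ 0.007 -0.004] tote origin z 0.856 gap 0.1310727724171831
```

```bash
python3 -c "
from h import *
tool((-.08,-.06,0),(-.2,-.14,.2))"
```

```text
tool mm [ 63. -76. -15.]
tool mm [ 116. -178. -233.]
```

Request:
{"method": "servo_tool", "body": {
  "rows": [
    [[30, -38, -7], 0, -1],
    [[63, -76, -15], 0, -1],
    [[63, -76, -315], 0, -1]
  ]
}}

```text
t: 19.65
tcp_pos: [0.1368, 0.2191, 1.0915]
tool_rot: [0.109, 0.985, -0.002, 0.136]
force: [-2.8, -0.1, -2.1]
finger_gap: 0.127
```

Request:
{"method": "servo_tool", "body": {
  "rows": [
    [[0, 0, -300], 0, -1],
    [[0, 0, -300], 0, -1]
  ]
}}

```text
t: 19.85
tcp_pos: [0.1136, 0.2161, 1.1011]
tool_rot: [0.108, 0.982, 0.006, 0.156]
force: [-0.1, 0.1, -2.6]
finger_gap: 0.126
```

Request:
{"method": "servo_tool", "body": {
  "rows": [
    [[0, 0, -300], 0, -1],
    [[0, 0, -300], 0, -1]
  ]
}}

```text
t: 20.05
tcp_pos: [0.0799, 0.203, 1.1079]
tool_rot: [0.107, 0.979, 0.014, 0.171]
force: [-0.5, -0.1, -3.7]
finger_gap: 0.13
```

```bash
python3 st.py; python3 tt.py
```

```text
20.05 [ 0.822 -0.022  0.218 -0.563  2.645 -1.068] [0.0799 0.203  1.1079] [-0.5 -0.1 -3.7]
[[-0.919  0.205  0.338]
 [ 0.214  0.977 -0.01 ]
 [-0.332  0.064 -0.941]] tilt 19.8
lean cabx 0.06498438574842354 e 0.33187271177436584
tote tilt 7.0 descent angle from +y toward -x (want 45): 22.3 down xy [-0.046  0.113] tote origin z 0.908 gap 0.13046814042655394
```

```bash
python3 -c "
from h import *
to((.06,.3,1.03),(.02,.38,1.0))"
```

```text
tool mm [65. 86. 66.]
tool mm [129. 154.  80.]
```

Request:
{"method": "servo_tool", "body": {
  "rows": [
    [[32, 43, 33], 0, -1],
    [[65, 86, 66], 0, -1],
    [[97, 120, 73], 0, -1],
    [[129, 154, 80], 0, -1],
    [[129, 154, 80], 0, -1]
  ]
}}

```text
t: 20.55
tcp_pos: [0.019, 0.3852, 0.9956]
tool_rot: [0.104, 0.98, 0.011, 0.17]
force: [0.6, 1.8, -3.0]
finger_gap: 0.134
```

```bash
python3 st.py; python3 tt.py
```

```text
20.55 [ 1.338  0.086  0.537 -0.503  2.386 -0.414] [0.019  0.3852 0.9956] [ 0.6  1.8 -3. ]
[[-0.92   0.2    0.336]
 [ 0.207  0.978 -0.014]
 [-0.332  0.056 -0.942]] tilt 19.7
lean cabx 0.060015332730563066 e 0.33114449610773544
tote tilt 6.8 descent angle from +y toward -x (want 45): 19.1 down xy [-0.039  0.112] tote origin z 0.795 gap 0.13438154663896484
```

Request:
{"method": "servo_tool", "body": {
  "rows": [
    [[0, 0, -300], 0, -1],
    [[0, 0, -300], 0, -1]
  ]
}}

```text
t: 20.75
tcp_pos: [-0.0159, 0.3659, 1.0521]
tool_rot: [0.104, 0.982, -0.013, 0.155]
force: [-0.4, -0.9, -1.6]
finger_gap: 0.127
```

Request:
{"method": "servo_tool", "body": {
  "rows": [
    [[0, -50, -300], 0, -1],
    [[0, -50, -300], 0, -1]
  ]
}}

```text
t: 20.95
tcp_pos: [-0.0373, 0.3293, 1.0684]
tool_rot: [0.101, 0.98, 0.006, 0.17]
force: [0.1, -0.4, -2.8]
finger_gap: 0.129
```

Request:
{"method": "servo_tool", "body": {
  "rows": [
    [[0, -50, -300], 0, -1],
    [[0, -50, -300], 0, -1]
  ]
}}

```text
t: 21.15
tcp_pos: [-0.0601, 0.296, 1.0796]
tool_rot: [0.099, 0.978, 0.022, 0.183]
force: [-0.2, -0.2, -2.9]
finger_gap: 0.127
```

```bash
python3 st.py; python3 tt.py
```

```text
21.15 [ 1.549  0.103  0.219 -0.862  2.646 -0.622] [-0.0601  0.296   1.0796] [-0.2 -0.2 -2.9]
[[-0.914  0.185  0.362]
 [ 0.201  0.98   0.008]
 [-0.353  0.08  -0.932]] tilt 21.2
lean cabx 0.087159617807801 e 0.35119085293310165
tote tilt 8.5 descent angle from +y toward -x (want 45): 24.9 down xy [-0.062  0.135] tote origin z 0.881 gap 0.12685170931184056
```

```bash
python3 -c "
from h import *
to((.05,.33,1.03),(.2,.25,.99),(.3,.11,.99))"
```

```text
tool mm [-76.  50.  86.]
tool mm [-215.   -4.  177.]
tool mm [-335. -123.  212.]
```

Request:
{"method": "servo_tool", "body": {
  "rows": [
    [[-25, 17, 28], 0, -1],
    [[-50, 34, 57], 0, -1],
    [[-76, 50, 86], 0, -1],
    [[-115, 35, 112], 0, -1],
    [[-160, 17, 142], 0, -1],
    [[-215, -4, 177], 0, -1],
    [[-255, -44, 189], 0, -1],
    [[-295, -84, 200], 0, -1]
  ]
}}

```text
t: 21.95
tcp_pos: [0.2442, 0.185, 0.9896]
tool_rot: [0.098, 0.978, 0.022, 0.181]
force: [1.7, 0.3, -2.7]
finger_gap: 0.129
```

Request:
{"method": "servo_tool", "body": {
  "rows": [
    [[-20, -20, 6], 0, -1],
    [[-40, -39, 12], 0, -1],
    [[-40, -39, 12], 0, -1]
  ]
}}

```text
t: 22.25
tcp_pos: [0.2808, 0.1365, 0.9877]
tool_rot: [0.103, 0.978, 0.021, 0.18]
force: [0.9, -0.3, -2.9]
finger_gap: 0.127
```

```bash
python3 st.py; python3 tt.py; python3 -c "
from h import *
tool((-.1,0,.1),(-.2,0,.2))"
```

```text
22.25 [ 0.102 -0.13   0.771 -0.038  2.137 -1.285] [0.2808 0.1365 0.9877] [ 0.9 -0.3 -2.9]
[[-0.914  0.193  0.357]
 [ 0.209  0.978  0.004]
 [-0.348  0.078 -0.934]] tilt 20.9
lean cabx 0.08281388818088556 e 0.3472614425150133
tote tilt 8.2 descent angle from +y toward -x (want 45): 25.2 down xy [-0.061  0.13 ] tote origin z 0.789 gap 0.1265059686911129
tool mm [  57.  -11. -129.]
tool mm [ 113.  -23. -258.]
```

Request:
{"method": "servo_tool", "body": {
  "rows": [
    [[20, -4, -50], 0, -1],
    [[40, -8, -100], 0, -1],
    [[60, -10, -300], 0, -1]
  ]
}}

```text
t: 22.55
tcp_pos: [0.1852, 0.1363, 1.104]
tool_rot: [0.102, 0.978, 0.022, 0.182]
force: [-0.1, -0.2, -0.8]
finger_gap: 0.126
```

Request:
{"method": "servo_tool", "body": {
  "rows": [
    [[0, 0, -300], 0, -1],
    [[0, 0, -300], 0, -1]
  ]
}}

```text
t: 22.75
tcp_pos: [0.1379, 0.1151, 1.1207]
tool_rot: [0.102, 0.976, 0.025, 0.189]
force: [0.8, -0.0, -3.6]
finger_gap: 0.13
```

Request:
{"method": "servo_tool", "body": {
  "rows": [
    [[0, 0, -300], 0, -1],
    [[0, 0, -300], 0, -1]
  ]
}}

```text
t: 22.95
tcp_pos: [0.0949, 0.1199, 1.1253]
tool_rot: [0.104, 0.973, 0.025, 0.206]
force: [-0.8, 0.2, -3.6]
finger_gap: 0.126
```

Request:
{"method": "servo_tool", "body": {
  "rows": [
    [[0, 0, -300], 0, -1],
    [[0, 0, -300], 0, -1]
  ]
}}

```text
t: 23.15
tcp_pos: [0.0516, 0.1184, 1.1279]
tool_rot: [0.106, 0.97, 0.027, 0.218]
force: [-0.3, 0.5, -3.2]
finger_gap: 0.126
```

```bash
python3 st.py; python3 tt.py
```

```text
23.15 [ 0.349 -0.164  0.218 -0.301  2.647 -1.301] [0.0516 0.1184 1.1279] [-0.3  0.5 -3.2]
[[-0.882  0.194  0.429]
 [ 0.218  0.976  0.006]
 [-0.418  0.099 -0.903]] tilt 25.4
lean cabx 0.10032355370271175 e 0.41735217434862804
tote tilt 12.7 descent angle from +y toward -x (want 45): 21.8 down xy [-0.082  0.204] tote origin z 0.935 gap 0.1258305121737817
```

```bash
python3 -c "
from h import *
tool((-.2,0,.1))"
```

```text
tool mm [ 135.  -29. -176.]
```

Request:
{"method": "servo_tool", "body": {
  "rows": [
    [[135, -29, -176], 0, -1],
    [[135, -29, -176], 0, -1]
  ]
}}

```text
t: 23.35
tcp_pos: [0.0142, 0.1167, 1.1274]
tool_rot: [0.106, 0.97, 0.03, 0.218]
force: [-0.4, 0.6, -1.9]
finger_gap: 0.127
```

Request:
{"method": "servo_tool", "body": {
  "rows": [
    [[100, -20, -250], 0, -1],
    [[100, -20, -250], 0, -1]
  ]
}}

```text
t: 23.55
tcp_pos: [-0.0172, 0.1139, 1.1263]
tool_rot: [0.106, 0.969, 0.033, 0.22]
force: [-0.5, -0.1, -2.4]
finger_gap: 0.123
```

Request:
{"method": "servo_tool", "body": {
  "rows": [
    [[0, 0, -300], 0, -1],
    [[0, 0, -300], 0, -1]
  ]
}}

```text
t: 23.75
tcp_pos: [-0.0489, 0.102, 1.1258]
tool_rot: [0.105, 0.967, 0.04, 0.229]
force: [0.0, -0.4, -2.3]
finger_gap: 0.127
```

```bash
python3 st.py; python3 tt.py
```

```text
23.75 [ 1.503 -0.11   0.218 -1.239  2.647 -1.065] [-0.0489  0.102   1.1258] [ 0.  -0.4 -2.3]
[[-0.873  0.185  0.452]
 [ 0.221  0.975  0.028]
 [-0.435  0.124 -0.892]] tilt 26.9
lean cabx 0.12703998442743075 e 0.43479341454651144
tote tilt 14.4 descent angle from +y toward -x (want 45): 25.7 down xy [-0.108  0.224] tote origin z 0.935 gap 0.12674811838386618
```

```bash
python3 -c "
from h import *
to((.02,.22,1.08),(.2,.2,1.03),(.4,.16,.98))"
```

```text
tool mm [-14. 122.  75.]
tool mm [-154.  130.  201.]
tool mm [-316.  121.  334.]
```

Request:
{"method": "servo_tool", "body": {
  "rows": [
    [[-5, 40, 25], 0, -1],
    [[-10, 80, 50], 0, -1],
    [[-14, 122, 75], 0, -1],
    [[-50, 124, 107], 0, -1],
    [[-85, 126, 138], 0, -1],
    [[-120, 128, 170], 0, -1],
    [[-154, 130, 201], 0, -1],
    [[-190, 128, 230], 0, -1]
  ]
}}

```text
t: 24.55
tcp_pos: [0.2418, 0.1908, 1.0197]
tool_rot: [0.104, 0.967, 0.04, 0.23]
force: [0.9, 1.7, -2.9]
finger_gap: 0.129
```

```bash
python3 st.py; python3 tt.py; python3 -c "
from h import *
to((.4,.18,.98),(.66,.18,.9))"
```

```text
24.55 [ 0.354 -0.112  0.672 -0.152  2.122 -1.111] [0.2418 0.1908 1.0197] [ 0.9  1.7 -2.9]
[[-0.873  0.184  0.453]
 [ 0.221  0.975  0.03 ]
 [-0.436  0.126 -0.891]] tilt 27.0
lean cabx 0.12863785698625602 e 0.4352962227752305
tote tilt 14.5 descent angle from +y toward -x (want 45): 25.9 down xy [-0.109  0.225] tote origin z 0.829 gap 0.12854603165148423
tool mm [-123.   14.  107.]
tool mm [-315.   51.  296.]
```

Request:
{"method": "servo_tool", "body": {
  "rows": [
    [[-31, 4, 27], 0, -1],
    [[-62, 7, 54], 0, -1],
    [[-93, 11, 80], 0, -1],
    [[-123, 14, 107], 0, -1],
    [[-160, 20, 138], 0, -1],
    [[-200, 28, 170], 0, -1],
    [[-240, 35, 210], 0, -1],
    [[-280, 42, 245], 0, -1]
  ]
}}

```text
t: 25.35
tcp_pos: [0.5928, 0.179, 0.9316]
tool_rot: [0.104, 0.967, 0.04, 0.23]
force: [-0.1, -0.0, -2.9]
finger_gap: 0.13
```

Request:
{"method": "servo_tool", "body": {
  "rows": [
    [[-50, 0, 0], 0, -1],
    [[-100, 0, 0], 0, -1],
    [[-300, 0, 0], 0, -1]
  ]
}}

```text
t: 25.65
tcp_pos: [0.6531, 0.1391, 0.9231]
tool_rot: [0.102, 0.964, 0.044, 0.242]
force: [-0.3, 0.4, -1.8]
finger_gap: 0.124
```

Request:
{"method": "servo_tool", "body": {
  "rows": [
    [[-400, 0, 0], 0, -1],
    [[-400, 0, 0], 0, -1]
  ]
}}

```text
t: 25.85
tcp_pos: [0.6806, 0.1083, 0.911]
tool_rot: [0.101, 0.96, 0.048, 0.258]
force: [0.1, -0.7, -2.2]
finger_gap: 0.126
```

Request:
{"method": "servo_tool", "body": {
  "rows": [
    [[-400, 0, 0], 0, -1],
    [[-400, 0, 0], 0, -1]
  ]
}}

```text
t: 26.05
tcp_pos: [0.7062, 0.0799, 0.8975]
tool_rot: [0.101, 0.955, 0.051, 0.274]
force: [-0.7, 0.5, -3.6]
finger_gap: 0.128
```

```bash
python3 st.py; python3 tt.py
```

```text
26.05 [-0.057  0.513  0.219  0.075  1.849 -1.376] [0.7062 0.0799 0.8975] [-0.7  0.5 -3.6]
[[-0.83   0.165  0.533]
 [ 0.221  0.974  0.042]
 [-0.513  0.152 -0.845]] tilt 32.3
lean cabx 0.1578757792007932 e 0.5110903402092971
tote tilt 19.8 descent angle from +y toward -x (want 45): 23.7 down xy [-0.136  0.31 ] tote origin z 0.715 gap 0.12807965816104205
```

Request:
{"method": "servo_tool", "body": {
  "rows": [
    [[-400, 90, -80], 0, -1],
    [[-400, 90, -80], 0, -1]
  ]
}}

```text
t: 26.25
tcp_pos: [0.7143, 0.0722, 0.8963]
tool_rot: [0.101, 0.95, 0.054, 0.289]
force: [-0.1, 0.7, -3.6]
finger_gap: 0.128
```

Request:
{"method": "servo_tool", "body": {
  "rows": [
    [[-400, 90, -80], 0, -1],
    [[-400, 90, -80], 0, -1]
  ]
}}

```text
t: 26.45
tcp_pos: [0.7186, 0.066, 0.8988]
tool_rot: [0.1, 0.945, 0.057, 0.306]
force: [-0.7, -0.3, -3.1]
finger_gap: 0.126
```

Request:
{"method": "servo_tool", "body": {
  "rows": [
    [[-400, 90, -80], 0, -1],
    [[-400, 90, -80], 0, -1]
  ]
}}

```text
t: 26.65
tcp_pos: [0.7217, 0.0596, 0.9021]
tool_rot: [0.099, 0.94, 0.06, 0.321]
force: [0.7, 0.7, -3.2]
finger_gap: 0.129
```

```bash
python3 st.py; python3 tt.py
```

```text
26.65 [-0.089  0.517  0.218  0.105  1.745 -1.396] [0.7217 0.0596 0.9021] [ 0.7  0.7 -3.2]
[[-0.774  0.148  0.616]
 [ 0.225  0.973  0.049]
 [-0.592  0.176 -0.786]] tilt 38.2
lean cabx 0.18310350611643725 e 0.5906116777328103
tote tilt 25.6 descent angle from +y toward -x (want 45): 21.9 down xy [-0.161  0.401] tote origin z 0.731 gap 0.12882448004842748
```

Request:
{"method": "servo_tool", "body": {
  "rows": [
    [[-400, 90, -80], 0, -1],
    [[-400, 90, -80], 0, -1]
  ]
}}

```text
t: 26.85
tcp_pos: [0.7228, 0.0534, 0.9072]
tool_rot: [0.098, 0.934, 0.063, 0.338]
force: [-0.7, 1.3, -3.5]
finger_gap: 0.127
```

Request:
{"method": "servo_tool", "body": {
  "rows": [
    [[-400, 90, -80], 0, -1],
    [[-400, 90, -80], 0, -1]
  ]
}}

```text
t: 27.05
tcp_pos: [0.722, 0.0477, 0.9142]
tool_rot: [0.098, 0.928, 0.066, 0.355]
force: [-0.8, 0.1, -2.1]
finger_gap: 0.128
```

Request:
{"method": "servo_tool", "body": {
  "rows": [
    [[-400, 90, -80], 0, -1],
    [[-400, 90, -80], 0, -1]
  ]
}}

```text
t: 27.25
tcp_pos: [0.7191, 0.0424, 0.9228]
tool_rot: [0.097, 0.921, 0.068, 0.371]
force: [0.9, 0.3, -3.0]
finger_gap: 0.131
```

```bash
python3 st.py; cat >> tt.py <<'E'
for psi in range(-60,65,5):
    T=r@R.from_euler("z",psi,degrees=True).as_matrix()@Rg.T@T0; dn=T.T@[0,0,-1]
    v=np.degrees(np.arctan2(-dn[0],dn[1]))
    if 20<v<70: print("yaw",psi,"tilt",np.degrees(np.arccos(T[2,2])).round(1),"dir",v.round(1))
E
python3 tt.py
```

```text
27.25 [-0.119  0.498  0.218  0.137  1.66  -1.413] [0.7191 0.0424 0.9228] [ 0.9  0.3 -3. ]
[[-0.706  0.128  0.697]
 [ 0.229  0.972  0.054]
 [-0.67   0.198 -0.715]] tilt 44.3
lean cabx 0.20573890876332035 e 0.6683358521500113
tote tilt 31.7 descent angle from +y toward -x (want 45): 20.5 down xy [-0.184  0.493] tote origin z 0.766 gap 0.13061306567791686
yaw 0 tilt 31.7 dir 20.5
yaw 5 tilt 32.1 dir 27.0
yaw 10 tilt 32.6 dir 33.5
yaw 15 tilt 33.2 dir 39.9
yaw 20 tilt 33.9 dir 46.1
yaw 25 tilt 34.7 dir 52.1
yaw 30 tilt 35.5 dir 58.0
yaw 35 tilt 36.5 dir 63.7
yaw 40 tilt 37.5 dir 69.3
```

Request:
{"method": "servo_tool", "body": {
  "rows": [
    [[-400, 90, -80], 0, -1],
    [[-400, 90, -80], 0, -1]
  ]
}}

```text
t: 27.45
tcp_pos: [0.7145, 0.0375, 0.9329]
tool_rot: [0.096, 0.914, 0.071, 0.388]
force: [-0.0, -0.4, -3.2]
finger_gap: 0.125
```

Request:
{"method": "servo_tool", "body": {
  "rows": [
    [[30, 0, 0], 6, -1],
    [[60, 0, 0], 12, -1],
    [[80, 0, 0], 17, -1],
    [[80, 0, 0], 19, -1],
    [[80, 0, 0], 19, -1],
    [[80, 0, 0], 19, -1]
  ]
}}

```text
t: 28.05
tcp_pos: [0.6596, 0.0559, 0.8783]
tool_rot: [0.245, 0.885, 0.134, 0.372]
force: [-0.1, -0.5, -3.9]
finger_gap: 0.127
```

```bash
python3 st.py; python3 tt.py|head -1; python3 - <<'E'
from h import *
s=snap("wrist","w5");t=snap("scene","s5")
cv2.imwrite("pics/f5.png",np.hstack([cv2.resize(s["image"],(400,300)),cv2.resize(t["image"],(400,300))]))
E
```

```text
28.05 [-0.109  0.3    0.67   0.136  1.37  -1.109] [0.6596 0.0559 0.8783] [-0.1 -0.5 -3.9]
[[-0.603  0.335  0.724]
 [ 0.534  0.844  0.055]
 [-0.592  0.42  -0.688]] tilt 46.5
lean cabx 0.21247190187864776 e 0.694361491443584
tote tilt 35.9 descent angle from +y toward -x (want 45): 43.9 down xy [-0.406  0.422] tote origin z 0.728 gap 0.12733188200139336
```

View pics/f5.png

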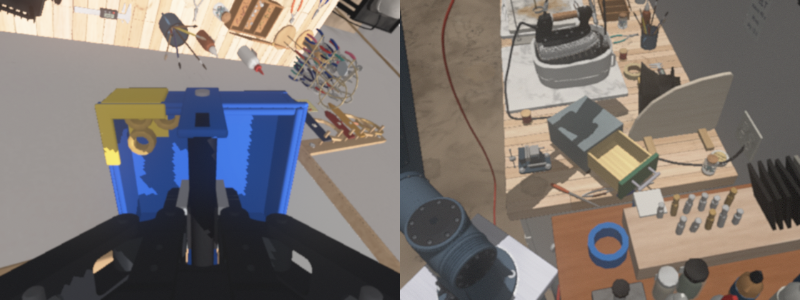

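The collars are at the yellow corner, around (145,135) in the left half. The scene half shows the drawer still fully open and empty. I'll look closer and measure the tilt from depth.

```bash
python3 - <<'E'
from h import *
s=snap("wrist","w6");im=s["image"];cv2.imwrite("pics/c6.png",cv2.resize(im[110:300,120:440],None,fx=2.5,fy=2.5,interpolation=cv2.INTER_CUBIC))
P=cloud(s);h=cv2.cvtColor(im,cv2.COLOR_BGR2HSV);b=(h[...,0]>100)&(h[...,0]<125)&(h[...,1]>150)&np.isfinite(P[...,2])
p=P[b];p=p[p[:,2]>.5]
rng=np.random.default_rng(0);best=(0,)
for _ in range(500):
    a=p[rng.choice(len(p),3,False)];n=np.cross(a[1]-a[0],a[2]-a[0]);L=np.linalg.norm(n)
    if L<1e-5: continue
    n/=L;i=abs((p-a[0])@n)<.002
    if i.sum()>best[0]: best=(i.sum(),i)
q=p[best[1]];n=np.linalg.svd(q-q.mean(0),full_matrices=False)[2][2];n*=np.sign(n[2]);print(len(p),len(q),"normal",n.round(3),"tilt",np.degrees(np.arccos(n[2])))
print("lowest blue/any z",np.percentile(p[:,2],1)); print(s["t"] if "t" in s else sense()["t"])
E
python3 tt.py|head -1
```

```text
27711 14514 normal [-0.566 -0.174  0.806] tilt 36.29044186113365
lowest blue/any z 0.7115173519825589
28.2
tote tilt 35.8 descent angle from +y toward -x (want 45): 44.0 down xy [-0.406  0.421] tote origin z 0.727 gap 0.12734319536484384
```

View pics/c6.png

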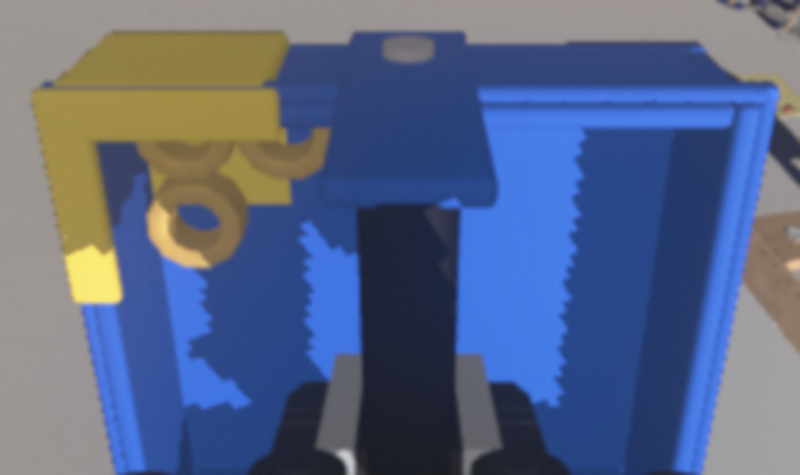

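Only three collars show here, so I'll check from the top camera, which the tote's opening faces.

```bash
python3 - <<'E'
from h import *
s=snap("top","t6");P=cloud(s);z=P[...,2];h=cv2.cvtColor(s["image"],cv2.COLOR_BGR2HSV)
b=(h[...,0]>100)&(h[...,0]<125)&(h[...,1]>150)&(z>.5);v,u=np.where(b);print(b.sum(),u.min(),u.max(),v.min(),v.max())
a=s["image"][max(v.min()-25,0):v.max()+25,max(u.min()-25,0):u.max()+25];k=min(780/a.shape[1],580/a.shape[0]);cv2.imwrite("pics/c7.png",cv2.resize(a,None,fx=k,fy=k,interpolation=cv2.INTER_CUBIC))
E
```

```text
Traceback (most recent call last):
ValueError: zero-size array to reduction operation minimum which has no identity
```

```bash
python3 - <<'E'
from h import *
to((.5,-.05,.8),(.38,-.2,.7))
s=snap("top","t8");P=cloud(s);z=P[...,2]
m=(z>.4)&(P[...,1]<-.1)&(P[...,0]<.9);v,u=np.where(m);print(m.sum(),P[m].min(0) if m.any() else "",P[m].max(0) if m.any() else "")
E
```

```text
tool mm [  86. -176.  -68.]
tool mm [ 137. -384.  -94.]
4932 [ 0.62412854 -0.49784094  0.40000796] [ 0.86058861 -0.26306751  0.73253542]
```

Request:
{"method": "servo_tool", "body": {
  "rows": [
    [[20, -44, -17], 0, -1],
    [[43, -88, -34], 0, -1],
    [[65, -132, -51], 0, -1],
    [[86, -176, -68], 0, -1],
    [[98, -220, -74], 0, -1],
    [[110, -262, -80], 0, -1],
    [[120, -305, -86], 0, -1],
    [[130, -350, -90], 0, -1]
  ]
}}

```text
t: 29.1
tcp_pos: [0.3976, -0.1754, 0.716]
tool_rot: [0.245, 0.885, 0.132, 0.372]
force: [0.1, -1.2, -2.5]
finger_gap: 0.127
```

Request:
{"method": "servo_tool", "body": {
  "rows": [
    [[3, -15, -2], 0, -1],
    [[7, -30, -4], 0, -1],
    [[7, -30, -4], 0, -1]
  ]
}}

```text
t: 29.4
tcp_pos: [0.3796, -0.1989, 0.7013]
tool_rot: [0.247, 0.885, 0.131, 0.372]
force: [0.6, 0.1, -3.3]
finger_gap: 0.129
```

```bash
python3 st.py;python3 tt.py; python3 - <<'E'
from h import *
s=snap("top","t9");P=cloud(s);z=P[...,2];h=cv2.cvtColor(s["image"],cv2.COLOR_BGR2HSV)
b=(h[...,0]>100)&(h[...,0]<125)&(h[...,1]>150)&(z>.4);v,u=np.where(b);print(b.sum(),u.min(),u.max(),v.min(),v.max())
a=s["image"][max(v.min()-25,0):v.max()+25,max(u.min()-25,0):u.max()+25];k=min(780/a.shape[1],580/a.shape[0]);cv2.imwrite("pics/c9.png",cv2.resize(a,None,fx=k,fy=k,interpolation=cv2.INTER_CUBIC))
E
```

```text
29.4 [-0.932 -0.109  1.575  0.697  1.247 -2.039] [ 0.3796 -0.1989  0.7013] [ 0.6  0.1 -3.3]
[[-0.601  0.34   0.723]
 [ 0.535  0.843  0.048]
 [-0.593  0.416 -0.689]] tilt 46.4
lean cabx 0.2057442842623302 e 0.694925475001292
tote tilt 35.7 descent angle from +y toward -x (want 45): 43.6 down xy [-0.402  0.423] tote origin z 0.551 gap 0.12949772298581022
yaw -15 tilt 34.0 dir 24.7
yaw -10 tilt 34.5 dir 31.1
yaw -5 tilt 35.0 dir 37.4
yaw 0 tilt 35.7 dir 43.6
yaw 5 tilt 36.5 dir 49.6
yaw 10 tilt 37.3 dir 55.5
yaw 15 tilt 38.2 dir 61.2
yaw 20 tilt 39.2 dir 66.8
4180 359 469 117 364
```

View pics/c9.png

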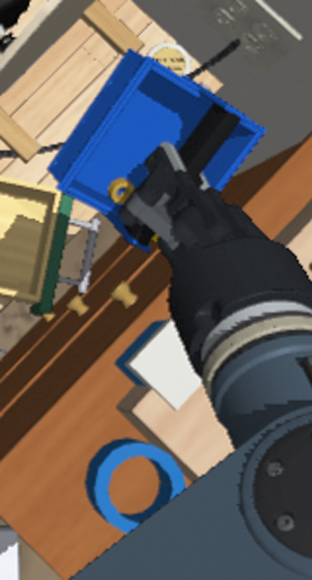

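```bash
cat > col.py <<'E'
from h import *
Rg=R.from_quat([.114,.987,-.004,.113]).as_matrix()
a=np.radians(76.8);T0=np.array([[np.cos(a),-np.sin(a),0],[np.sin(a),np.cos(a),0],[0,0,1]])
x=sense();r=R.from_quat(x["tool_rot"]).as_matrix();T=r@Rg.T@T0
o=x["tcp_pos"]+r@(Rg.T@(np.array([.516,-.1155,.036])-[.4807,-.1115,.2418]))
for n in("top","wrist"):
    s=snapshot(n);P=(cloud(s)-o)@T*1000;h=cv2.cvtColor(s["image"],cv2.COLOR_BGR2HSV)
    m=(h[...,0]>10)&(h[...,0]<24)&(h[...,1]>90)&(abs(P[...,0])<50)&(abs(P[...,1])<47)&(P[...,2]>5)&(P[...,2]<22)
    g=np.zeros((100,106),int)
    for p in P[m]: g[int(p[1]+50),int(p[0]+53)]+=1
    print(n,m.sum(),"rows y 48->, cols x -52..")
    k,l,st,c=cv2.connectedComponentsWithStats(m.astype(np.uint8))
    for j in range(1,k):
        if st[j,4]>8: w=P[l==j];print(st[j].tolist(),"x",w[:,0].min().round(),w[:,0].max().round(),"y",w[:,1].min().round(),w[:,1].max().round(),"z",np.median(w[:,2]).round(1))
    cv2.imwrite(f"pics/col_{n}.png",s["image"])
E
python3 col.py
```

```text
top 98 rows y 48->, cols x -52..
[389, 183, 13, 13, 98] x -9.0 6.0 y 30.0 46.0 z 12.6
wrist 1768 rows y 48->, cols x -52..
[164, 162, 87, 54, 1767] x -48.0 -13.0 y 11.0 39.0 z 11.2
```

The fourth collar is third in a row along the +y wall, at about x=-2, y=38 in the tote frame and about 48 mm from the corner. A short swing of the fall direction past -x should nest it.

```bash
sed -i 's/range(-60,65,5)/range(-60,85,5)/; s/20<v<70/20<v<125/' tt.py; python3 tt.py
```

```text
tote tilt 35.9 descent angle from +y toward -x (want 45): 43.4 down xy [-0.403  0.426] tote origin z 0.553 gap 0.12825685191500266
yaw -15 tilt 34.2 dir 24.6
yaw -10 tilt 34.7 dir 31.0
yaw -5 tilt 35.2 dir 37.3
yaw 0 tilt 35.9 dir 43.4
yaw 5 tilt 36.6 dir 49.4
yaw 10 tilt 37.4 dir 55.3
yaw 15 tilt 38.4 dir 61.0
yaw 20 tilt 39.3 dir 66.6
yaw 25 tilt 40.3 dir 72.1
yaw 30 tilt 41.4 dir 77.4
yaw 35 tilt 42.5 dir 82.6
yaw 40 tilt 43.6 dir 87.6
yaw 45 tilt 44.7 dir 92.6
yaw 50 tilt 45.8 dir 97.5
yaw 55 tilt 46.9 dir 102.2
yaw 60 tilt 48.0 dir 106.9
yaw 65 tilt 49.1 dir 111.5
yaw 70 tilt 50.2 dir 116.1
yaw 75 tilt 51.2 dir 120.6
```

Request:
{"method": "servo_tool", "body": {
  "rows": [
    [[0, 0, 0], 8, -1],
    [[0, 0, 0], 16, -1],
    [[0, 0, 0], 24, -1],
    [[0, 0, 0], 32, -1],
    [[0, 0, 0], 40, -1],
    [[0, 0, 0], 48, -1],
    [[0, 0, 0], 56, -1],
    [[0, 0, 0], 58, -1]
  ]
}}

```text
t: 30.35
tcp_pos: [0.3812, -0.1962, 0.7037]
tool_rot: [0.643, 0.655, 0.297, 0.262]
force: [0.1, -0.9, -2.8]
finger_gap: 0.127
```

```bash
python3 tt.py|head -1; python3 col.py
```

```text
tote tilt 47.7 descent angle from +y toward -x (want 45): 105.1 down xy [-0.714 -0.192] tote origin z 0.561 gap 0.12696404178780535
top 21 rows y 48->, cols x -52..
[384, 163, 4, 9, 21] x -11.0 3.0 y 30.0 35.0 z 13.3
wrist 1777 rows y 48->, cols x -52..
[174, 162, 78, 54, 1777] x -50.0 -15.0 y 11.0 38.0 z 11.0
```

Request:
{"method": "servo_tool", "body": {
  "rows": [
    [[0, 0, 0], 0, -1],
    [[0, 0, 0], 0, -1],
    [[0, 0, 0], -8, -1],
    [[0, 0, 0], -16, -1],
    [[0, 0, 0], -24, -1],
    [[0, 0, 0], -32, -1],
    [[0, 0, 0], -40, -1],
    [[0, 0, 0], -48, -1]
  ]
}}

```text
t: 31.25
tcp_pos: [0.3812, -0.1962, 0.7038]
tool_rot: [0.317, 0.862, 0.162, 0.361]
force: [-0.6, -0.0, -2.7]
finger_gap: 0.13
```

```bash
python3 tt.py|grep -v "dir 1"; python3 col.py
```

```text
tote tilt 37.4 descent angle from +y toward -x (want 45): 54.7 down xy [-0.496  0.351] tote origin z 0.555 gap 0.1295360146538827
yaw -25 tilt 34.2 dir 23.9
yaw -20 tilt 34.7 dir 30.3
yaw -15 tilt 35.2 dir 36.6
yaw -10 tilt 35.9 dir 42.8
yaw -5 tilt 36.6 dir 48.8
yaw 0 tilt 37.4 dir 54.7
yaw 5 tilt 38.3 dir 60.4
yaw 10 tilt 39.3 dir 66.0
yaw 15 tilt 40.3 dir 71.5
yaw 20 tilt 41.3 dir 76.8
yaw 25 tilt 42.4 dir 82.0
yaw 30 tilt 43.5 dir 87.1
yaw 35 tilt 44.6 dir 92.1
yaw 40 tilt 45.8 dir 96.9
top 10 rows y 48->, cols x -52..
[399, 182, 4, 7, 10] x -19.0 -15.0 y 24.0 33.0 z 8.1
wrist 2964 rows y 48->, cols x -52..
[164, 162, 83, 59, 2278] x -49.0 -17.0 y 8.0 40.0 z 11.0
[188, 235, 33, 34, 685] x -48.0 -31.0 y -20.0 -2.0 z 10.7
```

Request:
{"method": "servo_tool", "body": {
  "rows": [
    [[0, 0, 0], -8, -1],
    [[0, 0, 0], -14, -1],
    [[0, 0, 0], -14, -1],
    [[0, 0, 0], -14, -1],
    [[0, 0, 0], -14, -1],
    [[0, 0, 0], -9, -1],
    [[0, 0, 0], -9, -1],
    [[0, 0, 0], -9, -1]
  ]
}}

```text
t: 32.15
tcp_pos: [0.3812, -0.1962, 0.7038]
tool_rot: [0.251, 0.883, 0.135, 0.372]
force: [0.2, 0.4, -2.6]
finger_gap: 0.124
```

```bash
python3 tt.py|head -1; python3 col.py; python3 - <<'E'
import cv2
a=cv2.imread("pics/col_wrist.png")[110:300,120:440];cv2.imwrite("pics/c10.png",cv2.resize(a,None,fx=2.5,fy=2.5,interpolation=cv2.INTER_CUBIC))
E
```

```text
tote tilt 36.0 descent angle from +y toward -x (want 45): 44.3 down xy [-0.411  0.421] tote origin z 0.554 gap 0.12401358399233017
top 0 rows y 48->, cols x -52..
wrist 2958 rows y 48->, cols x -52..
[165, 162, 84, 86, 2958] x -49.0 -16.0 y -8.0 40.0 z 11.0
```

View pics/c10.png

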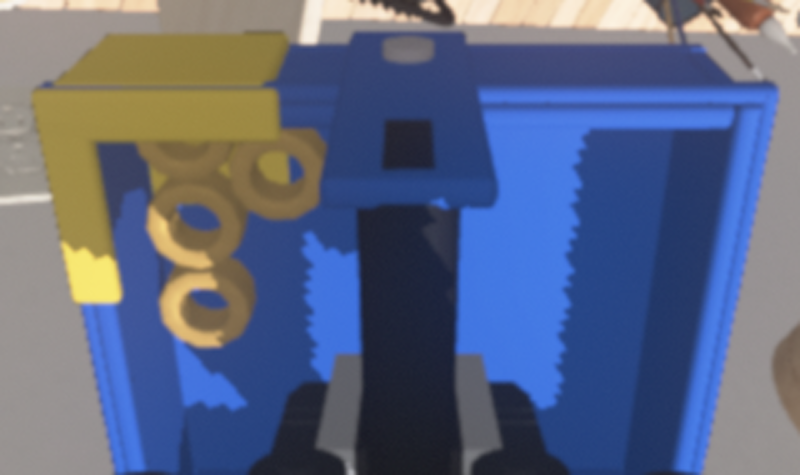

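All four are visible now: three in a column along the -x wall and one beside the corner collar. One gentler swing the other way may nest the last one.

Request:
{"method": "servo_tool", "body": {
  "rows": [
    [[0, 0, 0], -8, -1],
    [[0, 0, 0], -16, -1],
    [[0, 0, 0], -24, -1],
    [[0, 0, 0], -32, -1],
    [[0, 0, 0], -40, -1],
    [[0, 0, 0], -45, -1],
    [[0, 0, 0], -45, -1],
    [[0, 0, 0], -38, -1]
  ]
}}

```text
t: 33.05
tcp_pos: [0.3812, -0.1962, 0.7038]
tool_rot: [-0.048, 0.917, 0.007, 0.396]
force: [0.4, 0.2, -3.1]
finger_gap: 0.126
```

```bash
python3 tt.py|head -1; python3 col.py
```

```text
tote tilt 33.8 descent angle from +y toward -x (want 45): -4.0 down xy [0.039 0.555] tote origin z 0.552 gap 0.1261201546739477
top 180 rows y 48->, cols x -52..
[434, 157, 14, 24, 180] x -48.0 -30.0 y -8.0 25.0 z 12.3
wrist 2433 rows y 48->, cols x -52..
[216, 162, 35, 20, 387] x -29.0 -14.0 y 28.0 38.0 z 11.4
[164, 166, 56, 81, 2046] x -48.0 -30.0 y -7.0 40.0 z 11.0
```

Request:
{"method": "servo_tool", "body": {
  "rows": [
    [[0, 0, 0], 8, -1],
    [[0, 0, 0], 16, -1],
    [[0, 0, 0], 24, -1],
    [[0, 0, 0], 32, -1],
    [[0, 0, 0], 38, -1],
    [[0, 0, 0], 39, -1],
    [[0, 0, 0], 39, -1],
    [[0, 0, 0], 39, -1]
  ]
}}

```text
t: 33.95
tcp_pos: [0.3812, -0.1962, 0.7038]
tool_rot: [0.259, 0.881, 0.138, 0.371]
force: [0.6, 0.6, -2.2]
finger_gap: 0.129
```

```bash
python3 tt.py|head -1; python3 col.py; python3 - <<'E'
import cv2
a=cv2.imread("pics/col_wrist.png")[110:300,120:440];cv2.imwrite("pics/c11.png",cv2.resize(a,None,fx=2.5,fy=2.5,interpolation=cv2.INTER_CUBIC))
E
```

```text
tote tilt 36.2 descent angle from +y toward -x (want 45): 45.5 down xy [-0.421  0.413] tote origin z 0.554 gap 0.12922951237024505
top 4 rows y 48->, cols x -52..
wrist 2592 rows y 48->, cols x -52..
[165, 162, 86, 86, 2592] x -49.0 -14.0 y -7.0 40.0 z 11.0
```

View pics/c11.png

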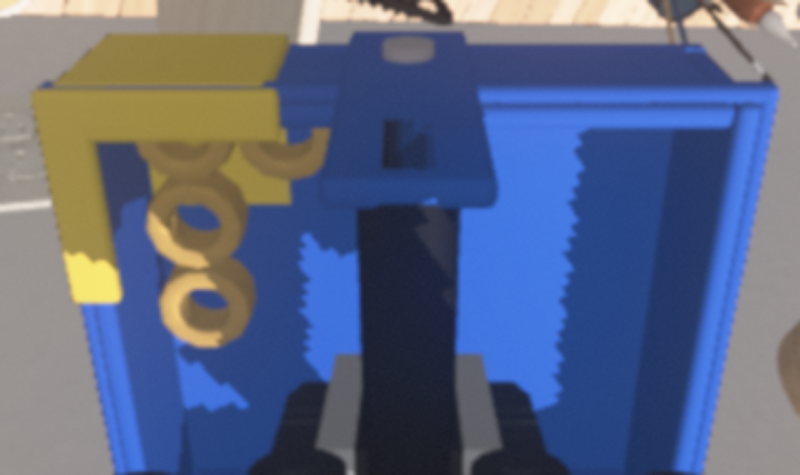

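```bash
python3 st.py; python3 -c "
from station import sign_off
print(sign_off())"
```

```text
34.05 [-0.925 -0.11   1.57   0.699  1.247 -2.003] [ 0.3812 -0.1962  0.7038] [-0.5  0.3 -2.9]
[[-0.59   0.354  0.726]
 [ 0.558  0.828  0.051]
 [-0.583  0.435 -0.686]] tilt 46.7
lean cabx 0.20910990468851728 e 0.6969303004465962
the job is handed in; nothing more can be done
None
```

The tote is out of the drawer, tipped about 36° with the yellow corner lowest, and held only by the gripper. I handed the job in at 34.05 s of the 54 s allowed. `sign_off()` gives no verdict.

**What I did**
- I pulled the drawer to its stop. It moved about 144 mm, and the last pull made the force rise without further travel.
- I took the tote by its black handle and lifted it clear of the cabinet.
- The moves allow turning only about the tool's own axis. To tilt the tool I pulled repeatedly against the arm's reach limits, then turned about the tool axis to bring the yellow corner lowest.

**Last checks**
- **Tilt:** 36.2° from the arm pose, falling 45.5° from the +y wall, so straight into the corner. An earlier depth measurement of the tote gave 36.3°, against 35.8° from the arm pose then, so it had not slipped by that point.
- **Height:** the tote's underside centre is about 0.55 m up. The cabinet's top is at 0.124 m.
- **Contact:** the last wrist force was about 3 N, which matches the tote's weight.
- **Collars:** the last wrist picture shows all four touching in the yellow corner. Three stand in a row along the -x wall and one lies beside the corner collar.

**What fell short**
- The collars are not in the tightest 2 x 2 pack; the end one is about 46 mm from the corner. I swung the tilt direction twice to nest it: the first swing only rearranged the row, the second changed nothing.
- While trying out the reach limits, before touching anything, the wrist force once read about 45 N. It pointed along the motion and vanished at once, so I took it for a jolt at a joint limit. I did not confirm that there was no contact.
- During the job joint 3 read 2.443, at the edge of its stated 2.44 limit. Readings at the lower end reached 0.218 against 0.22.
- I did not measure the jar, the spool or the file again at the end. I never moved near them on purpose, and the scene picture after the tilt showed nothing disturbed.

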